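# Close a sprouting jar with its strainer disk and screw ring

### The job

Close the sprouting jar that leans in its stand: lay the strainer disk flat in the jar's mouth with its pull tab outward and let go of it, then put the screw ring over it and screw it clockwise, fully home against its stop. Leave the garlic, tomato, tape roll, tealight, lemon and lime where they are.

Things in the scene. Friction and masses are not known exactly. Their poses are not given: they have to be found in the camera images.
- jar: Glass jar, 72 mm across, 125 mm long, strapped fast in a fixed wooden stand so that it leans 27 deg from vertical, mouth up, to the right and toward the robot. Origin: centre of its underside; z along its axis out of the mouth. Body to height 80 mm (jar frame), shoulder to 98 mm, then a neck 44.4 mm across to the rim at 125 mm. Outside the neck are three equal thread runs, 120 deg apart.
- jar_mouth (a point): Centre of the jar's mouth in the plane of the rim; axes as the jar's. Thread runs round the neck are 51.2 mm across over all and 3 mm thick; the fingers have room outside the neck down to 25 mm below the rim. Above and just behind the jar a wall cabinet hangs 0.6 m over the worktop; a moka pot stands on the hob, its top 0.23 m up.
- jar_seat (a point): Centre of the ledge in the mouth, 4.5 mm below the rim, on which the disk lies; the recess above it is 40.4 mm across. Axes as the jar's.
- strainer_disk: Round steel strainer disk, 37.4 mm across and 4 mm thick, with a pull tab in the middle of its top: 16 mm along x, 10 mm along y, top 18 mm above the disk's underside. Starts flat on the worktop, tab up. Origin: centre of its underside; z toward the tab. 30 to 56 g.
- screw_ring: Steel ring, 61 mm across, 21 mm high, ridged outside: skirt 55 mm across inside; on top a 3 mm flange with a 30 mm hole. Starts flat, flange up. Inside the skirt are three lugs 120 deg apart, the first on the ring's x axis, reaching in to 23.8 mm from the axis, 8 mm wide, 3 to 6.5 mm above the lower edge. Origin: centre of the lower edge; z toward the flange. 40 to 85 g.
- ring_lug (a point): Middle of the ring's first lug. With the lugs in the gaps the ring drops until its flange lies on the rim (lower edge 18 mm below the rim); elsewhere the lugs land on the thread runs and it stays 6 to 10 mm higher. Turned clockwise (seen looking into the mouth) from the gaps, the lugs pass under the runs and hit the stop posts 42 to 75 deg on, the flange drawn tight on the rim.
- jar_stop0 (a point): Where the middle of a lug lies when home at the first stop: 9.4 deg about jar z (from jar x, anticlockwise looking into the mouth), 25.2 mm from the axis, jar height 111.75 mm. This run spans 0 to 62 deg; its underside slopes from 113.2 mm (0 deg) to 116.6 mm; at 0 deg a post (-6 to 0 deg) reaches down to 109 mm. Then comes a free gap of 52 deg.
- jar_stop1 (a point): The same at the second stop post, 129.4 deg.
- jar_stop2 (a point): The same at the third stop post, 249.4 deg.
- garlic: Garlic bulb, 60 x 60 x 59 mm, loose bystander on the worktop; origin under its middle.
- tomato: Tomato, 59 x 59 x 68 mm, loose bystander; origin under its middle.
- tape_roll: Roll of tape lying flat, 98 mm across, 25 mm high, loose bystander (not the screw ring); origin under its middle.
- tealight: Tealight candle, 38 mm across, 16 mm high, loose bystander (not the disk); origin under its middle.
- lemon: Lemon, 71 x 53 x 51 mm, loose bystander; origin under its middle.
- lime: Lime, 52 x 45 x 45 mm, loose bystander; origin under its middle.
Mind the look-alikes: they are no part of the job. What is shaped like the strainer_disk but orange is not meant.

How it is judged:
On the way:
1. the strainer disk lies flat on the ledge in the jar's mouth, tab outward, let go (distance between strainer_disk and jar_seat below 0.0032 m and angle between the z axis of strainer_disk and the z axis of jar, either way round below 0.06 rad and contact force between the fingers and strainer_disk below 0.1 N), for 0.2 s.
At the end, for the whole second after the job is handed in: The disk lies on its ledge in the jar's mouth (underside centre within 3.2 mm of the ledge centre, within 3.4 deg of parallel), and the ring is screwed home over it: within 3.4 deg of the jar's axis, its first lug within 6 mm (about 13 deg of turn) of one of the three stops, at rest and released (distance between strainer_disk and jar_seat below 0.0032 m and angle between the z axis of each of strainer_disk, screw_ring and the z axis of jar, either way round below 0.06 rad and (distance between ring_lug and jar_stop0 below 0.006 m or distance between ring_lug and jar_stop1 below 0.006 m or distance between ring_lug and jar_stop2 below 0.006 m) and linear speed of screw_ring below 0.01 m/s and angular speed of screw_ring below 0.1 rad/s); the robot touches nothing.
It fails at once if one of the garlic, tomato, tape roll, tealight, lemon or lime has been pushed more than 3 cm (distance of any of garlic, tomato, tape_roll, tealight, lemon, lime from where it was at the start of the episode above 0.03 m).
It also fails if it takes over 70 s, if anything falls off the work surface, if the arm or the gripper's body presses on something with over 40 N, if the wrist force passes 120 N, or if a joint passes its speed limit or range.

### The arm

A 6-joint arm with a two-finger parallel gripper is mounted at the origin on a cart in front of the work surface, level with it; the furniture and walls round the work are solid. World frame = base frame: x ahead of the robot, y to its left, z up, the work surface at z = 0. Lengths are in m, angles in rad, forces in N, time in s.
With the tool pointing down it reaches from about 0.3 to 0.775 m from the base axis. Payload 14.6 kg.
Tool frame: the origin (TCP) lies at the very end of the fingers, on their centre line; the grasp point (between the pads) lies 19 mm behind it; z points along the fingers, y is the line along which they close (so a half turn about z gives the same grasp; the last joint's range is limited). The gripper opens to 94 mm and grips with 3 to 60 N. Pads are 16 mm wide; open, the fingers measure 119 mm over their backs; the gripper's body (75 mm by 177 mm) begins 78 mm behind the grasp point.
Start: joints at [1.281, 0.3, 1.521, -0, 1.321, -0.067], TCP at [0.122, 0.536, 0.205] pointing down, gripper open.
Joint ranges: [-3.03, 3.03], [-0.79, 2.21], [0.23, 2.52], [-1.04, 4.18], [0, 3.07], [-2.55, 2.55]. Speed limits (rad/s): [2.22, 2.22, 2.57, 3.14, 3.14, 3.14].

### API

Orientations are given as [roll, pitch, yaw] about the fixed x, y, z axes, in that order (R = Rz(yaw) Ry(pitch) Rx(roll)).
In Python, from station import ctrl, camera, camera_info, finder gives the robot as it stands.
- The arm moves only by the tool carry_out, never from a script. Its argument "motion" is a list of rows, each a list of 2 entries, a list of its own where there are three numbers: the shift along the tool's x, y, z as a fraction of full scale, then the turn about the tool's z as a fraction of full scale. A call has 1 to 12 rows; each row is the pose to reach, as a shift and turn from the pose commanded when the call began, along the tool's axes at that moment, turning the shorter way round; what a row does not reach only later rows make up. Full scale, the value 1, is 200 mm for a shift and 360 degrees for a turn. A row lasts 1/10 s, in which the tool goes at most 50 mm and 8.59 degrees, less where a joint would pass 70% of its speed; a pose out of reach is approached as far as the arm can. A call with a number of a shift or a turn outside -1 to 1 is refused whole. A call with a gripper value outside its range is refused whole. "hand" is the closure, from -1 (fully open) to 1 (shut), set as the call begins (left out, the last holds). The fingers move at their own pace and stop on an object; "force" is the grip in N (left out, the last holds). Time passes only in rows, so rows that repeat a pose let the fingers close. It gives the time, the measured TCP pose, the force, the opening and the grip force at its end, in the units of the state.
- ctrl.get_obs(): the state, without advancing time (a new reading comes with each control period).
- camera(name): name is "scene" or "top"; returns (picture, depth): 384x512x3 uint8, blue, green, red; 384x512 float32, m along the optical axis (not along the pixel's ray), 0 where there is no reading.
- camera_info(name): a dict with "camera_matrix" (3x3 intrinsics, pixels), "origin" and "attitude" of the camera in the world. Camera axes: x right, y down, z forward; pixel columns grow to the right and rows downward; lengths in m; the calibration is good to about 2 mm. A picture is of the moment at which its call begins. camera_info takes no time and is no camera call.
- ctrl.hand_in(): hands the job in; it is judged then, once.
Trained networks look in the newest picture that a camera, given by its name, has taken for a name from the list of things; names that differ only in an ending like _2 or _b are one class to them, and where a whole thing is asked for, a point or a joint stands for the part that bears it (a point fixed in the world has none). Each returns a list of dicts, best first, with "conf" (0 to 1); they miss things now and then, are a little off and sometimes report something else, mostly with a low value. They report only what shows in the picture. A call takes as long as a camera call. They do not tell look-alikes from the thing itself.
- finder.boxes_of(camera, query): "location" ([column, row] in pixels, amid what is visible of it).
- finder.cut_out(camera, query): "mask" (384x512 bool, what is visible of it) and "location" ([column, row] in pixels, amid what is visible of it).
- finder.pinpoint(camera, query): "location" ([column, row] in pixels: a listed point, or the origin of a listed thing).
The state is a dict: "time_s": time; "qpos": joint angles; "joint_vel": joint speeds; "tau": joint torques, N m; "ee_pos": TCP position; "eef_rot": TCP orientation; "force": force on the tool from outside, world axes, zero at the start; "moment": the same for the moment, N m; "grip_width": finger opening in m; "grip_force": force on a finger pad.
Only numpy, scipy, OpenCV 4.12 (cv2) and the standard library are available. Lean on these libraries where they do the work, as an engineer would, in place of code of your own. Each camera call takes 0.05 s, during which the arm holds its last target. There are 200 camera calls.

## Working session

There is one attempt and no reset: what is moved stays moved. The work goes in short steps, Python scripts to look and compute and a tool call to move; the robot and the scene stay as the last step left them, time stands still between calls to the robot, and variables do not carry over. Pictures are saved under pics/ and viewed, at most 10 in all, crops included, and the job is handed in when it is done.

Besides the shell and the picture viewer there is one more tool, called in YAML: its name, and indented under it one key for each argument. carry_out: Moves the arm, as the interface text tells. Its arguments: {"type":"object","properties":{"motion":{"type":"array","items":{"type":"array"}},"hand":{"type":"number"},"force":{"type":"number"}},"required":["motion"]}

```bash
mkdir -p pics; ls
python3 - <<'E'
from station import ctrl,camera,camera_info,finder
import cv2,numpy as np
np.set_printoptions(precision=4,suppress=True)
ims=[]
for c in ["scene","top"]:
    p,d=camera(c); ims.append(p); np.save(f"pics/{c}_d.npy",d); cv2.imwrite(f"pics/{c}0.png",p)
    print(c,camera_info(c))
    for q in ["strainer_disk","screw_ring","jar","tealight","tape_roll"]:
        for r in finder.boxes_of(c,q)[:3]: print(q,r)
    for q in ["jar_mouth","jar_seat","strainer_disk","screw_ring","ring_lug","jar_stop0","jar_stop1","jar_stop2"]:
        for r in finder.pinpoint(c,q)[:3]: print("pt",q,r)
cv2.imwrite("pics/both.png",cv2.resize(np.vstack(ims),None,fx=.78,fy=.78))
print(ctrl.get_obs())
E
```

```text
pics
scene {'camera_matrix': array([[442.2969,   0.    , 259.5599],
       [  0.    , 442.2969, 191.8926],
       [  0.    ,   0.    ,   1.    ]]), 'origin': array([ 0.1349, -0.5871,  0.7306]), 'attitude': array([-2.3709,  0.0038, -0.8416])}
strainer_disk {'location': [213.1, 243.6], 'conf': 0.68}
strainer_disk {'location': [226.2, 210.6], 'conf': 0.45}
strainer_disk {'location': [179.8, 153.9], 'conf': 0.23}
screw_ring {'location': [261.4, 290.5], 'conf': 0.77}
jar {'location': [181.5, 153.4], 'conf': 0.92}
jar {'location': [325.2, 299.6], 'conf': 0.72}
tealight {'location': [271.6, 222.4], 'conf': 0.74}
tealight {'location': [325.7, 301.2], 'conf': 0.52}
tape_roll {'location': [152.8, 213.7], 'conf': 0.6}
pt jar_mouth {'location': [186.4, 143.1], 'conf': 0.59}
pt jar_seat {'location': [185.2, 141.6], 'conf': 0.92}
pt jar_seat {'location': [179.8, 136.8], 'conf': 0.32}
pt strainer_disk {'location': [214.5, 242.8], 'conf': 0.63}
pt screw_ring {'location': [274.4, 281.5], 'conf': 0.61}
pt screw_ring {'location': [177.8, 166.0], 'conf': 0.47}
pt ring_lug {'location': [273.7, 279.2], 'c
[... 1888 characters left out ...]
': 0.58}
pt jar_stop1 {'location': [174.0, 180.1], 'conf': 0.58}
pt jar_stop2 {'location': [153.7, 185.9], 'conf': 0.59}
pt jar_stop2 {'location': [173.3, 198.0], 'conf': 0.58}
pt jar_stop2 {'location': [174.0, 180.1], 'conf': 0.58}
{'time_s': 1.4, 'qpos': array([ 1.2814,  0.2999,  1.521 , -0.    ,  1.3207, -0.0666]), 'joint_vel': array([ 0.0008,  0.0002,  0.0003, -0.    ,  0.0005,  0.0018]), 'tau': array([  0.0017, -53.1659, -35.2918,   0.0709,   0.0213,   0.    ]), 'ee_pos': array([0.1215, 0.5364, 0.2055]), 'eef_rot': array([3.1415, 0.    , 2.9189]), 'force': array([-0.5428, -0.0919,  0.4175]), 'moment': array([0.0406, 0.0049, 0.0497]), 'grip_force': 0.0, 'grip_width': 0.09375843925853244}
```

View pics/scene0.png

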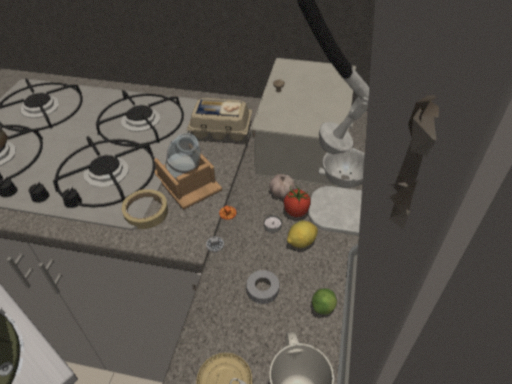

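View pics/top0.png

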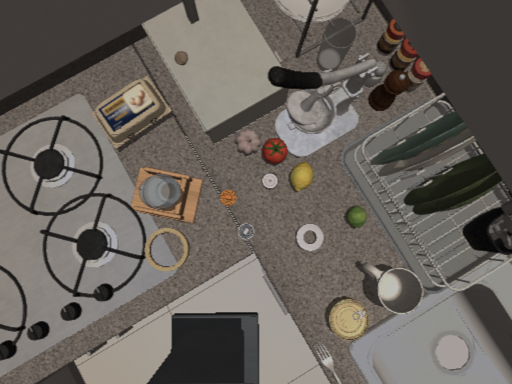

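Scene (scene/top px):
- **Strainer disk candidates:** the steel-grey one at (214,243)/(246,232) and the orange one at (228,212)/(228,198). The grey one fits, since orange is ruled out and the tealight is at (272,223)/(270,181).
- **Ring:** the grey ring at (262,286)/(310,237). The yellow one at (146,207)/(167,249) is the tape roll.
- **Jar:** (183,153)/(160,192).

Next I'll confirm this with crops and measure.

```bash
cat > h.py <<'E'
import numpy as np,cv2
from scipy.spatial.transform import Rotation as Ro
from station import ctrl,camera,camera_info,finder
np.set_printoptions(precision=4,suppress=True)
class Cam:
    def __init__(s,n):
        i=camera_info(n); s.K=np.array(i["camera_matrix"]); s.o=np.array(i["origin"]); s.R=Ro.from_euler("xyz",i["attitude"]).as_matrix(); s.n=n
    def ray(s,uv): 
        uv=np.atleast_2d(uv); return (np.linalg.inv(s.K)@np.c_[uv,np.ones(len(uv))].T).T@s.R.T
    def plane(s,uv,z=0):
        r=s.ray(uv); return s.o+r*((z-s.o[2])/r[:,2])[:,None]
    def pts(s,uv,d): return s.o+s.ray(uv)*np.asarray(d).reshape(-1,1)
    def proj(s,P):
        c=(np.atleast_2d(P)-s.o)@s.R@s.K.T; return c[:,:2]/c[:,2:]
S,T=Cam("scene"),Cam("top")
def tri(us,ut):
    A=[];b=[]
    for c,u in((S,us),(T,ut)):
        r=c.ray(u)[0]; r/=np.linalg.norm(r); M=np.eye(3)-np.outer(r,r); A.append(M); b.append(M@c.o)
    x=np.linalg.lstsq(np.vstack(A),np.hstack(b),rcond=None)[0]; return x
def cloud(c,d,u0,u1,v0,v1):
    v,u=np.mgrid[v0:v1,u0:u1]; dd=d[v0:v1,u0:u1].ravel(); uv=np.c_[u.ravel(),v.ravel()]; k=dd>0
    return c.pts(uv[k],dd[k]),uv[k]
E
python3 - <<'E'
from h import *
dS=np.load("pics/scene_d.npy");dT=np.load("pics/top_d.npy")
for n,us,ut in [("disk",(213.5,243.5),(246,232)),("ring",(262,286),(310,237)),("mouth",(185.5,142.5),(168.5,192)),("orange",(227.5,212),(228.5,197.5))]:
    x=tri(us,ut); print(n,x,"reproj",S.proj(x),T.proj(x), "top plane z=.01",T.plane(ut,.01))
for n,c,d,b in [("diskT",T,dT,(232,262,218,248)),("ringT",T,dT,(292,328,218,256)),("diskS",S,dS,(200,228,230,258)),("ringS",S,dS,(240,284,264,308)),("jarS",S,dS,(160,210,125,190)),("jarT",T,dT,(135,205,165,215))]:
    P,uv=cloud(c,d,*b); print(n,len(P),"z pct",np.percentile(P[:,2],[1,10,50,90,99]))
    if "jar" not in n:
        k=(P[:,2]>.004)&(P[:,2]<.06); Q=P[k]; print("  above", k.sum(),Q.mean(0),Q.min(0),Q.max(0))
a=cv2.imread("pics/scene0.png");b=cv2.imread("pics/top0.png")
f=lambda i,u,v,r:cv2.resize(i[v-r:v+r,u-r:u+r],(390,290),interpolation=cv2.INTER_CUBIC)
g=lambda i,u,v:cv2.resize(i[v-22:v+22,u-29:u+29],(395,298),interpolation=cv2.INTER_CUBIC)
cv2.imwrite("pics/crop1.png",np.vstack([np.hstack([g(a,214,240),g(b,246,230)]),np.hstack([g(a,183,152),g(b,310,237)])]))
E
```

```text
disk [ 0.4843 -0.1467  0.0094] reproj [[214.1166 243.4069]] [[245.6633 232.4443]] top plane z=.01 [[ 0.4852 -0.1475  0.01  ]]
ring [ 0.4712 -0.2911  0.0181] reproj [[262.8388 285.8499]] [[309.5578 237.5451]] top plane z=.01 [[ 0.4725 -0.2932  0.01  ]]
mouth [0.5629 0.0042 0.144 ] reproj [[185.6337 142.4862]] [[168.4134 192.1102]] top plane z=.01 [[0.5787 0.0307 0.01  ]]
orange [ 0.5641 -0.1072  0.0092] reproj [[227.8501 211.9459]] [[228.2921 197.7615]] top plane z=.01 [[ 0.5647 -0.1077  0.01  ]]
diskT 898 z pct [-0.0388 -0.0024  0.0004  0.0041  0.0186]
  above 93 [ 0.4878 -0.1472  0.0093] [ 0.4536 -0.1771  0.0041] [ 0.5172 -0.1268  0.0208]
ringT 1363 z pct [-0.0033 -0.0015  0.0016  0.0222  0.0244]
  above 477 [ 0.4725 -0.2888  0.0205] [ 0.4318 -0.3307  0.004 ] [ 0.5138 -0.2568  0.0258]
diskS 782 z pct [-0.0057 -0.0004  0.0019  0.006   0.0197]
  above 176 [ 0.4862 -0.1451  0.0086] [ 0.461  -0.1693  0.0041] [ 0.5222 -0.1012  0.0206]
ringS 1930 z pct [-0.0014  0.0001  0.0025  0.0229  0.0247]
  above 738 [ 0.4688 -0.2919  0.0199] [ 0.4268 -0.3274  0.004 ] [ 0.5376 -0.2395  0.0268]
jarS 3232 z pct [-0.0001  0.0088  0.0527  0.125   0.1473]
jarT 3485 z pct [-0.0036 -0.0007  0.0262  0.1245  0.1459]
```

View pics/crop1.png

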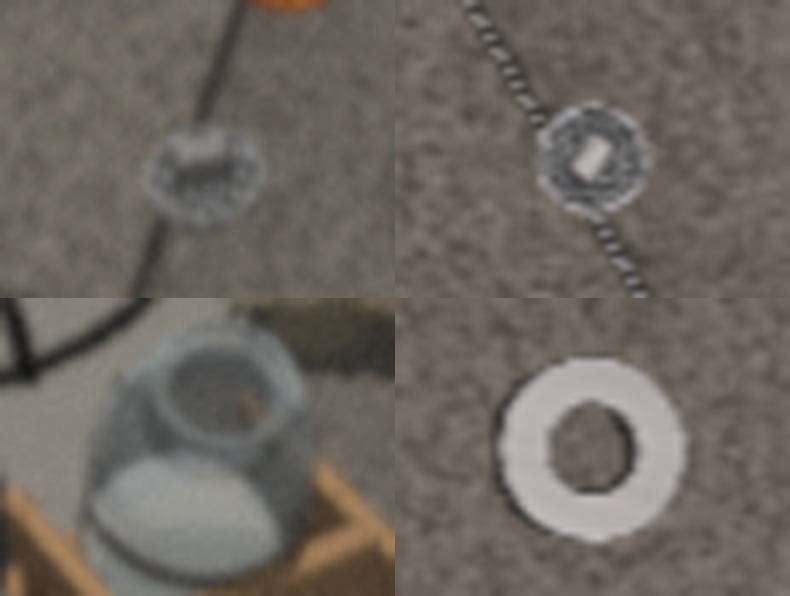

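The crop confirms it: top row is the grey steel disk with its tab (orange one just at the edge), bottom row is the jar's open mouth and the steel ring, flange up. Now I'll fit the jar pose and the tab direction.

Run:
```python
from h import *
from itertools import permutations
from scipy.optimize import least_squares
ss=np.array([(178.2,139),(177.9,156.1),(195.9,148.3)]);st=np.array([(153.7,185.9),(173.3,198),(174,180.1)])
dS=np.load("pics/scene_d.npy");dT=np.load("pics/top_d.npy")
PS,_=cloud(S,dS,160,210,125,190);PT,_=cloud(T,dT,135,205,165,215)
print(PS[PS[:,2]>.128].mean(0),PT[PT[:,2]>.128].mean(0),(PS[:,2]>.128).sum())
t=np.deg2rad([9.4,129.4,249.4])
L=np.c_[.0252*np.cos(t),.0252*np.sin(t),np.full(3,.11175)]
def axes(az,sp): # lean direction az
    z=np.array([np.sin(.4712)*np.cos(az),np.sin(.4712)*np.sin(az),np.cos(.4712)])
    h=np.array([-np.sin(az),np.cos(az),0]); x0=np.cross(h,z)
    x=np.cos(sp)*x0+np.sin(sp)*h; return np.c_[x,np.cross(z,x),z]
def res(p,a,b,w=1):
    R=axes(p[3],p[4]); m=p[:3]; Q=m+(L-[0,0,.125])@R.T
    r=[(S.proj(Q)-ss[list(a)]).ravel(),(T.proj(Q)-st[list(b)]).ravel()]
    s=m-.0045*R[:,2]
    r+=[(S.proj(s)-[185.2,141.6]).ravel(),(T.proj(m)-[168.9,193.7]).ravel(),(T.proj(s)-[168.1,189.5]).ravel(),(S.proj(m)-[186.4,143.1]).ravel()]
    return np.hstack(r)
out=[]
for a in permutations(range(3)):
  for b in permutations(range(3)):
    for az in(-1.5,-2.3,-3):
        f=least_squares(res,[.563,.004,.144,az,0.5],args=(a,b),loss="soft_l1",x_scale=[.01,.01,.01,.3,.3]); out.append((f.cost,a,b,f.x))
out.sort(key=lambda o:o[0])
for o in out[:8]: print(o)
p=out[0][3];R=axes(p[3],p[4]);print(R, "origin",p[:3]-.125*R[:,2]);print(res(p,*out[0][1:3]).reshape(-1,2))
np.save("jar.npy",np.c_[R,p[:3]])
im=cv2.imread("pics/top0.png");c=cv2.resize(im[220:245,234:259],None,fx=10,fy=10,interpolation=cv2.INTER_CUBIC)
h=cv2.cvtColor(c,cv2.COLOR_BGR2GRAY); 
for th in(135,150,165):
    n,l,s,ce=cv2.connectedComponentsWithStats((h>th).astype(np.uint8))
    for i in range(1,n):
        if s[i,4]>300 and np.hypot(*(ce[i]-[120,115]))<45:
            m=cv2.findContours((l==i).astype(np.uint8),0,2)[0][0];print(th,s[i],ce[i]/10+[233.55,219.55],cv2.minAreaRect(m))
# moka pot region
P,_=cloud(S,dS,0,40,110,180);k=P[:,2]>.1;print("tall left",k.sum(),P[k].min(0) if k.any() else 0,P[k].max(0) if k.any() else 0)
# ring lug / spin from networks
print("lug",T.plane([(311.8,224.3)],.005),S.plane([(273.7,279.2),(301.3,244.7)],.005))
```

```text
[0.5672 0.0111 0.1388] [0.5682 0.0095 0.1385] 283
(np.float64(19.360421790737895), (2, 0, 1), (2, 0, 1), array([ 0.5667,  0.006 ,  0.1375, -1.5529,  0.768 ]))
(np.float64(19.360421791201148), (2, 0, 1), (2, 0, 1), array([ 0.5667,  0.006 ,  0.1375, -1.5529,  0.768 ]))
(np.float64(19.360421791573884), (0, 1, 2), (0, 1, 2), array([ 0.5667,  0.006 ,  0.1375,  4.7304, -3.4208]))
(np.float64(19.36042179217374), (2, 0, 1), (2, 0, 1), array([ 0.5667,  0.006 ,  0.1375, -1.5528,  0.768 ]))
(np.float64(19.360421792580272), (1, 2, 0), (1, 2, 0), array([ 0.5667,  0.006 ,  0.1375, -1.5528, -1.3264]))
(np.float64(19.360421792678867), (1, 2, 0), (1, 2, 0), array([ 0.5667,  0.006 ,  0.1375, -1.5529, -1.3264]))
(np.float64(19.36042179417178), (0, 1, 2), (0, 1, 2), array([  0.5667,   0.006 ,   0.1375, -14.1192,   9.1455]))
(np.float64(19.360421794253796), (1, 2, 0), (1, 2, 0), array([ 0.5667,  0.006 ,  0.1375, -1.5528, -1.3264]))
[[ 0.7061  0.7081  0.0081]
 [-0.6283  0.6318 -0.4539]
 [-0.3265  0.3154  0.891 ]] origin [0.5657 0.0627 0.0261]
[[ 1.3295 -1.0736]
 [ 0.5677 -1.393 ]
 [ 2.6417 -0.3949]
 [-0.4151  1.6679]
 [ 0.3906  3.659 ]
 [-2.084   4.7738]
 [ 1.1946  3.1321]
 [-0.707  -3.116 ]
 [-0.5282  1.3448]
 [ 0.4256  0.5584]]
135 [  94   83   52   61 1888] [245.5203 230.8263] ((119.58157348632812, 112.25665283203125), (34.80049133300781, 59.72516632080078), 33.27488327026367)
150 [  96   86   48   56 1452] [245.5349 230.8659] ((120.12621307373047, 112.71571350097656), (29.0549259185791, 55.217044830322266), 35.70669174194336)
165 [101  92  39  45 918] [245.5541 230.9989] ((120.96342468261719, 113.67074584960938), (21.708152770996094, 50.444129943847656), 38.65980911254883)
tall left 0 0 0
lug [[ 0.5014 -0.2989  0.005 ]] [[ 0.5023 -0.2914  0.005 ]
 [ 0.6027 -0.28    0.005 ]]
```

Run:
```python
from h import *
from scipy.optimize import least_squares
dS=np.load("pics/scene_d.npy");dT=np.load("pics/top_d.npy")
PS,uS=cloud(S,dS,155,215,120,195);PT,uT=cloud(T,dT,130,205,165,215)
def ax(az):return np.array([np.sin(.4712)*np.cos(az),np.sin(.4712)*np.sin(az),np.cos(.4712)])
prof=np.array([[0,0],[36,0],[36,80],[22.2,98],[22.2,125],[20.2,125],[20.2,120.5],[17.,120.5],[17,98]])/1000
def sd(P,m,az):
    z=ax(az);q=P-m;h=q@z;r=np.linalg.norm(q-np.outer(h,z),axis=1);X=np.c_[r,h+.125];D=[]
    for a,b in zip(prof[1:-1],prof[2:]):
        t=np.clip((X-a)@(b-a)/((b-a)@(b-a)),0,1);D.append(np.linalg.norm(X-a-t[:,None]*(b-a),axis=1))
    return np.min(D,0),X
def fit(P,p0):
    for _ in range(6):
        d,X=sd(P,p0[:3],p0[3]);k=(X[:,0]<.045)&(X[:,1]>.055)&(d<.012)
        f=least_squares(lambda p:sd(P[k],p[:3],p[3])[0],p0,loss="soft_l1",f_scale=.0015,x_scale=[.01,.01,.01,.3]);p0=f.x
    return p0,k.sum(),np.median(sd(P[k],p0[:3],p0[3])[0])
for n,P in(("S",PS),("T",PT),("both",np.vstack([PS,PT]))):
    for az in(-1.55,-1.9): print(n,*fit(P,np.array([.5667,.006,.1375,az])))
```

```text
S [ 0.5661  0.0052  0.1437 -1.7626] 1017 0.0008501308849010754
S [ 0.5661  0.0052  0.1437 -1.7626] 1017 0.0008501308847460541
T [ 0.5659  0.0039  0.1429 -1.7907] 948 0.000802923374510163
T [ 0.5659  0.0039  0.1429 -1.7925] 947 0.0007969283155625645
both [ 0.5661  0.0046  0.1429 -1.769 ] 1975 0.0009464183628750782
both [ 0.5661  0.0046  0.1429 -1.77  ] 1975 0.0009413597980303043
```

carry_out:
  motion:
    - [[0,0,-0.25],0]
    - [[0,0,-0.5],0]
    - [[0,0,-0.75],0]
    - [[0,0,-1],0]
    - [[0,0,-1],0]
  hand: -1

```text
time_s: 1.9
ee_pos: [0.1217, 0.5369, 0.4124]
eef_rot: [3.131, 0.001, 2.919]
force: [-0.2, -0.2, 0.3]
grip_width: 0.0939
grip_force: 0.0
```

carry_out:
  motion:
    - [[0,0.15,0],0]
    - [[0,0.3,0],0]
    - [[0,0.45,0],0]
    - [[0,0.6,0],0]
    - [[0,0.75,0],0]
    - [[0,0.75,0],0]

```text
time_s: 2.5
ee_pos: [0.1554, 0.6855, 0.4002]
eef_rot: [-3.136, -0.0, 2.919]
force: [0.0, 0.6, -0.8]
grip_width: 0.0938
grip_force: 0.0
```

Run:
```python
from h import *
o=ctrl.get_obs()
for k in("time_s","qpos","ee_pos","eef_rot","force"):print(k,o[k])
```

```text
time_s 2.5
qpos [ 1.2957  0.6945  0.5063  0.      1.9467 -0.0522]
ee_pos [0.1554 0.6855 0.4002]
eef_rot [-3.1357 -0.0003  2.9187]
force [ 0.0084  0.5757 -0.8309]
```

carry_out:
  motion:
    - [[0,0.1,0],0]
    - [[0,0.2,0],0]
    - [[0,0.3,0],0]
    - [[0,0.4,0],0]
    - [[0,0.5,0],0]
    - [[0,0.5,0],0]
    - [[0,0.5,0],0]

```text
time_s: 3.2
ee_pos: [0.1671, 0.7378, 0.3817]
eef_rot: [3.108, 0.0, 2.919]
force: [-0.9, -0.3, -0.0]
grip_width: 0.0939
grip_force: 0.0
```

Run:
```python
from h import *
o=ctrl.get_obs()
for k in("time_s","qpos","ee_pos","eef_rot","force"):print(k,o[k])
```

```text
time_s 3.2
qpos [ 1.2991  0.8793  0.2352  0.0017  1.9935 -0.0482]
ee_pos [0.1671 0.7378 0.3817]
eef_rot [3.108  0.0001 2.9188]
force [-0.9373 -0.3244 -0.0257]
```

carry_out:
  motion:
    - [[0,0.25,0],0]
    - [[0,0.5,0],0]
    - [[0,0.75,0],0]
    - [[0,1,0],0]
    - [[0,1,0],0]

```text
time_s: 3.7
ee_pos: [0.1754, 0.7743, 0.3261]
eef_rot: [3.079, 0.0, 2.919]
force: [0.0, -0.2, 0.6]
grip_width: 0.0943
grip_force: 0.0
```

Run:
```python
from h import *
o=ctrl.get_obs()
for k in("time_s","qpos","ee_pos","eef_rot","force"):print(k,o[k])
```

```text
time_s 3.7
qpos [ 1.3009  0.9526  0.2356  0.0031  1.8907 -0.0461]
ee_pos [0.1754 0.7743 0.3261]
eef_rot [3.0788 0.     2.9188]
force [ 0.0045 -0.1516  0.6055]
```

carry_out:
  motion:
    - [[0,0,0],0]
    - [[0,0,0],0]

```text
time_s: 3.9
ee_pos: [0.1754, 0.7741, 0.3273]
eef_rot: [3.078, 0.0, 2.919]
force: [0.5, 0.1, 0.8]
grip_width: 0.0939
grip_force: 0.0
```

carry_out:
  motion:
    - [[0,-0.25,0],0]
    - [[0,-0.5,0],0]
    - [[0,-0.5,0],0]

```text
time_s: 4.2
ee_pos: [0.1586, 0.699, 0.3243]
eef_rot: [3.077, 0.0, 2.919]
force: [0.2, 2.0, 0.4]
grip_width: 0.0941
grip_force: 0.0
```

Run:
```python
from h import *
o=ctrl.get_obs()
for k in("time_s","qpos","ee_pos","eef_rot","force"):print(k,o[k])
```

```text
time_s 4.2
qpos [ 1.2953  0.6305  0.7812  0.0033  1.6656 -0.0522]
ee_pos [0.1586 0.699  0.3243]
eef_rot [3.0771 0.0001 2.9188]
force [0.1932 2.0274 0.4187]
```

carry_out:
  motion:
    - [[0,0.9,-0.5],0]
    - [[0,0.9,-0.5],0]
    - [[0,0.9,-0.5],0]
    - [[0,0.9,-0.5],0]
    - [[0,0.9,-0.5],0]
    - [[0,0.9,-0.5],0]

```text
time_s: 4.8
ee_pos: [0.1725, 0.7604, 0.3744]
eef_rot: [3.04, 0.0, 2.919]
force: [-0.8, -0.0, 0.1]
grip_width: 0.0942
grip_force: 0.0
```

carry_out:
  motion:
    - [[0,1,-0.6],0]
    - [[0,1,-0.6],0]
    - [[0,1,-0.6],0]

```text
time_s: 5.1
ee_pos: [0.1725, 0.7607, 0.3889]
eef_rot: [3.01, 0.0, 2.919]
force: [-0.1, 0.2, -0.5]
grip_width: 0.094
grip_force: 0.0
```

carry_out:
  motion:
    - [[0,1,-0.8],0]
    - [[0,1,-0.8],0]
    - [[0,1,-0.8],0]
    - [[0,1,-0.8],0]
    - [[0,1,-0.8],0]

```text
time_s: 5.6
ee_pos: [0.1694, 0.7469, 0.4258]
eef_rot: [2.98, 0.0, 2.919]
force: [0.0, 0.2, 0.9]
grip_width: 0.0941
grip_force: 0.0
```

Run:
```python
from h import *
o=ctrl.get_obs()
for k in("time_s","qpos","ee_pos","eef_rot","force"):print(k,o[k])
```

```text
time_s 5.6
qpos [ 1.2971  0.824   0.2348  0.0086  1.9215 -0.0473]
ee_pos [0.1694 0.7469 0.4258]
eef_rot [2.9801 0.0001 2.9188]
force [0.0148 0.174  0.9222]
```

carry_out:
  motion:
    - [[0,1,-0.5],0]
    - [[0,1,-0.5],0]

```text
time_s: 5.8
ee_pos: [0.1706, 0.7523, 0.4326]
eef_rot: [2.947, 0.0, 2.919]
force: [-0.1, -0.9, 0.0]
grip_width: 0.0941
grip_force: 0.0
```

carry_out:
  motion:
    - [[0,1,-0.5],0]
    - [[0,1,-0.5],0]

```text
time_s: 6.0
ee_pos: [0.1714, 0.7559, 0.4414]
eef_rot: [2.915, 0.0, 2.919]
force: [-0.2, -0.9, 0.1]
grip_width: 0.0939
grip_force: 0.0
```

carry_out:
  motion:
    - [[0,1,-0.5],0]
    - [[0,1,-0.5],0]

```text
time_s: 6.2
ee_pos: [0.1719, 0.7584, 0.4524]
eef_rot: [2.882, 0.0, 2.919]
force: [0.8, -0.8, 0.0]
grip_width: 0.094
grip_force: 0.0
```

carry_out:
  motion:
    - [[0,1,-0.5],0]
    - [[0,1,-0.5],0]

```text
time_s: 6.4
ee_pos: [0.1723, 0.76, 0.4646]
eef_rot: [2.849, 0.0, 2.919]
force: [0.2, -0.3, -0.5]
grip_width: 0.0939
grip_force: 0.0
```

carry_out:
  motion:
    - [[0,1,-0.5],0]
    - [[0,1,-0.5],0]

```text
time_s: 6.6
ee_pos: [0.1724, 0.7605, 0.4781]
eef_rot: [2.816, 0.0, 2.919]
force: [-0.1, 0.1, 0.7]
grip_width: 0.0943
grip_force: 0.0
```

carry_out:
  motion:
    - [[0,1,-0.5],0]
    - [[0,1,-0.5],0]

```text
time_s: 6.8
ee_pos: [0.1723, 0.7601, 0.4928]
eef_rot: [2.784, 0.0, 2.919]
force: [0.2, 0.3, 0.4]
grip_width: 0.0939
grip_force: 0.0
```

carry_out:
  motion:
    - [[0,-0.25,0.02],0]
    - [[0,-0.5,0.05],0]
    - [[0,-0.75,0.08],0]
    - [[0,-1,0.1],0]

```text
time_s: 7.2
ee_pos: [0.1508, 0.6638, 0.445]
eef_rot: [2.786, 0.0, 2.919]
force: [0.8, 1.8, 1.6]
grip_width: 0.0939
grip_force: 0.0
```

carry_out:
  motion:
    - [[0,-0.25,0.02],0]
    - [[0,-0.5,0.05],0]
    - [[0,-0.75,0.08],0]
    - [[0,-1,0.1],0]
    - [[0,-1,0.1],0]

```text
time_s: 7.7
ee_pos: [0.11, 0.4848, 0.3549]
eef_rot: [2.789, -0.0, 2.919]
force: [0.8, 0.5, -0.3]
grip_width: 0.094
grip_force: 0.0
```

carry_out:
  motion:
    - [[0,-0.25,0.05],0]
    - [[0,-0.5,0.1],0]
    - [[0,-0.75,0.15],0]

```text
time_s: 8.0
ee_pos: [0.0827, 0.3635, 0.2781]
eef_rot: [2.785, 0.0, 2.919]
force: [-0.1, 0.3, 1.4]
grip_width: 0.0944
grip_force: 0.0
```

Run:
```python
from h import *
o=ctrl.get_obs()
for k in("time_s","qpos","ee_pos","eef_rot","force"):print(k,o[k])
```

```text
time_s 8.0
qpos [ 1.2149 -0.4029  2.061   0.0511  1.1302 -0.1469]
ee_pos [0.0827 0.3635 0.2781]
eef_rot [2.7849 0.0002 2.919 ]
force [-0.1455  0.3387  1.4287]
```

carry_out:
  motion:
    - [[0,-0.6,0],0]
    - [[0,-0.6,0],0]
    - [[0,-0.6,0],0]
    - [[0,-0.6,0],0]

```text
time_s: 8.4
ee_pos: [0.0581, 0.254, 0.2374]
eef_rot: [2.783, 0.001, 2.918]
force: [0.8, 0.7, 0.5]
grip_width: 0.0942
grip_force: 0.0
```

Run:
```python
from h import *
o=ctrl.get_obs()
for k in("time_s","qpos","ee_pos","eef_rot","force"):print(k,o[k])
```

```text
time_s 8.4
qpos [ 1.1234 -0.739   2.3167  0.0825  1.2143 -0.2391]
ee_pos [0.0581 0.254  0.2374]
eef_rot [2.7828 0.0008 2.918 ]
force [0.7833 0.6806 0.5211]
```

carry_out:
  motion:
    - [[0,-0.6,-0.2],0]
    - [[0,-0.6,-0.2],0]
    - [[0,-0.6,-0.2],0]

```text
time_s: 8.7
ee_pos: [0.0537, 0.2321, 0.2271]
eef_rot: [2.817, 0.0, 2.919]
force: [-0.6, 0.2, -0.7]
grip_width: 0.0938
grip_force: 0.0
```

carry_out:
  motion:
    - [[0,-0.6,-0.2],0]
    - [[0,-0.6,-0.2],0]

```text
time_s: 8.9
ee_pos: [0.0523, 0.2226, 0.2196]
eef_rot: [2.852, -0.001, 2.919]
force: [0.5, 0.7, 0.6]
grip_width: 0.0941
grip_force: 0.0
```

Run:
```python
from h import *
o=ctrl.get_obs()
for k in("time_s","qpos","ee_pos","eef_rot","force"):print(k,o[k])
```

```text
time_s 8.9
qpos [ 1.0907 -0.7875  2.3599  0.0765  1.2894 -0.2687]
ee_pos [0.0523 0.2226 0.2196]
eef_rot [ 2.8518 -0.0006  2.9194]
force [0.5375 0.7487 0.5819]
```

carry_out:
  motion:
    - [[0,-0.6,-0.2],0]
    - [[0,-0.6,-0.2],0]

```text
time_s: 9.1
ee_pos: [0.052, 0.2134, 0.2148]
eef_rot: [2.884, -0.002, 2.919]
force: [0.5, 0.4, 0.1]
grip_width: 0.0941
grip_force: 0.0
```

carry_out:
  motion:
    - [[0,-0.05,-0.02],0]
    - [[0,-0.05,-0.02],0]

```text
time_s: 9.3
ee_pos: [0.052, 0.2122, 0.2154]
eef_rot: [2.889, -0.002, 2.919]
force: [0.6, 0.2, -0.1]
grip_width: 0.0942
grip_force: 0.0
```

Run:
```python
from h import *
o=ctrl.get_obs()
for k in("time_s","qpos","ee_pos","eef_rot","force"):print(k,o[k])
R=Ro.from_euler("xyz",o["eef_rot"]).as_matrix();print(R)
im=cv2.imread("pics/top0.png")
# tab top position: corrected plane
print("tab top",T.plane([(245.53,230.85)],.018),"S?")
```

```text
time_s 9.3
qpos [ 1.0742 -0.7889  2.3636  0.0714  1.3243 -0.2828]
ee_pos [0.052  0.2122 0.2154]
eef_rot [ 2.8889 -0.0016  2.9191]
force [ 0.5826  0.2328 -0.0682]
[[-0.9753  0.2141  0.0536]
 [ 0.2207  0.9443  0.2442]
 [ 0.0016  0.25   -0.9682]]
tab top [[ 0.4877 -0.1466  0.018 ]] S?
```

carry_out:
  motion:
    - [[0,-0.6,-0.2],0]
    - [[0,-0.6,-0.2],0]

```text
time_s: 9.5
ee_pos: [0.0539, 0.2027, 0.2142]
eef_rot: [2.922, -0.004, 2.92]
force: [0.0, -0.3, 0.2]
grip_width: 0.0941
grip_force: 0.0
```

carry_out:
  motion:
    - [[0,-0.6,-0.2],0]
    - [[0,-0.6,-0.2],0]

```text
time_s: 9.7
ee_pos: [0.0598, 0.1919, 0.2162]
eef_rot: [2.955, -0.008, 2.921]
force: [-0.2, 0.3, -0.7]
grip_width: 0.0938
grip_force: 0.0
```

carry_out:
  motion:
    - [[0,-0.6,-0.2],0]
    - [[0,-0.6,-0.2],0]

```text
time_s: 9.9
ee_pos: [0.0728, 0.1773, 0.2222]
eef_rot: [2.987, -0.016, 2.923]
force: [-0.3, 0.2, -0.2]
grip_width: 0.0938
grip_force: 0.0
```

carry_out:
  motion:
    - [[0,-0.6,-0.2],0]
    - [[0,-0.6,-0.2],0]

```text
time_s: 10.1
ee_pos: [0.0974, 0.1515, 0.2331]
eef_rot: [3.016, -0.031, 2.926]
force: [0.3, 0.7, 1.1]
grip_width: 0.0936
grip_force: 0.0
```

carry_out:
  motion:
    - [[0,-0.6,-0.2],0]
    - [[0,-0.6,-0.2],0]

```text
time_s: 10.3
ee_pos: [0.1232, 0.112, 0.2453]
eef_rot: [3.034, -0.048, 2.927]
force: [0.1, 0.8, 0.2]
grip_width: 0.0942
grip_force: 0.0
```

carry_out:
  motion:
    - [[0,-0.6,-0.2],0]
    - [[0,-0.6,-0.2],0]

```text
time_s: 10.5
ee_pos: [0.1384, 0.0669, 0.2563]
eef_rot: [3.042, -0.059, 2.927]
force: [0.1, -0.6, -0.5]
grip_width: 0.094
grip_force: 0.0
```

carry_out:
  motion:
    - [[0,-0.6,-0.2],0]
    - [[0,-0.6,-0.2],0]

```text
time_s: 10.7
ee_pos: [0.1412, 0.0192, 0.2669]
eef_rot: [3.045, -0.063, 2.928]
force: [-0.2, 0.5, 0.9]
grip_width: 0.0938
grip_force: 0.0
```

Run:
```python
from h import *
o=ctrl.get_obs()
for k in("time_s","qpos","ee_pos","eef_rot","force"):print(k,o[k])
```

```text
time_s 10.7
qpos [-0.3076 -0.7891  2.2338  0.0923  1.7676 -1.647 ]
ee_pos [0.1412 0.0192 0.2669]
eef_rot [ 3.0448 -0.0628  2.9281]
force [-0.2142  0.5228  0.8836]
```

```bash
cat >> h.py <<'E'
def st():
    o=ctrl.get_obs();R=Ro.from_euler("xyz",o["eef_rot"]).as_matrix();z=R[:,2]
    print("t",round(o["time_s"],2),"q",o["qpos"],"p",o["ee_pos"],"F",o["force"],"gw",round(o["grip_width"],4),"gf",round(o["grip_force"],2))
    print(" tilt",np.arcsin(np.hypot(*z[:2])),"az",np.degrees(np.arctan2(z[1],z[0])),"y az",np.degrees(np.arctan2(R[1,1],R[0,1])))
    return o["ee_pos"],R
def togo(P,yaz=None):
    """shift (fraction) in present tool axes to world TCP P, and turn fraction to bring tool y to azimuth yaz (deg)"""
    p,R=st(); s=R.T@(np.array(P)-p)/.2; t=None
    if yaz is not None:
        a=np.degrees(np.arctan2(R[1,1],R[0,1])); t=((a-yaz+180)%360-180)/360
    print(" shift",s,"turn",t)
E
python3 -c "
from h import *
p,R=st();print(R)
togo([.07,.29,.25]);togo([.27,.13,.25])"
```

```text
t 10.7 q [-0.3076 -0.7891  2.2338  0.0923  1.7676 -1.647 ] p [0.1412 0.0192 0.2669] F [-0.2142  0.5228  0.8836] gw 0.0938 gf 0.0
 tilt 0.1153193806529201 az 110.63799737247625 y az 77.41625371216998
[[-0.9754  0.2169 -0.0406]
 [ 0.2115  0.9714  0.1077]
 [ 0.0627  0.0964 -0.9934]]
t 10.7 q [-0.3076 -0.7891  2.2338  0.0923  1.7676 -1.647 ] p [0.1412 0.0192 0.2669] F [-0.2142  0.5228  0.8836] gw 0.0938 gf 0.0
 tilt 0.1153193806529201 az 110.63799737247625 y az 77.41625371216998
 shift [0.6283 1.23   0.2442] turn None
t 10.7 q [-0.3076 -0.7891  2.2338  0.0923  1.7676 -1.647 ] p [0.1412 0.0192 0.2669] F [-0.2142  0.5228  0.8836] gw 0.0938 gf 0.0
 tilt 0.1153193806529201 az 110.63799737247625 y az 77.41625371216998
 shift [-0.5163  0.6697  0.1175] turn None
```

carry_out:
  motion:
    - [[-0.02,0.24,0.02],0]
    - [[-0.05,0.48,0.05],0]
    - [[-0.08,0.72,0.07],0]
    - [[-0.1,0.94,0.09],0]
    - [[-0.1,0.94,0.09],0]

```text
time_s: 11.2
ee_pos: [0.1948, 0.178, 0.2663]
eef_rot: [3.043, -0.062, 2.927]
force: [1.9, -3.0, 0.6]
grip_width: 0.094
grip_force: 0.0
```

carry_out:
  motion:
    - [[0.2,0.05,0.02],0]
    - [[0.4,0.1,0.04],0]
    - [[0.6,0.16,0.05],0]
    - [[0.81,0.22,0.07],0]

```text
time_s: 11.6
ee_pos: [0.0607, 0.2479, 0.2668]
eef_rot: [3.044, -0.063, 2.928]
force: [0.9, 1.2, 0.6]
grip_width: 0.0939
grip_force: 0.0
```

carry_out:
  motion:
    - [[0.22,-0.05,0.01],0]
    - [[0.45,-0.1,0.02],0]
    - [[0.68,-0.15,0.03],0]
    - [[0.68,-0.15,0.03],0]

```text
time_s: 12.0
ee_pos: [-0.0789, 0.2475, 0.2665]
eef_rot: [3.044, -0.064, 2.928]
force: [-0.0, 1.5, -0.2]
grip_width: 0.094
grip_force: 0.0
```

```bash
python3 -c "
from h import *
p,R=st();togo([.03,-.02,.25])"
```

```text
t 12.0 q [ 1.7102 -0.5493  2.1352  0.0264  1.4422  0.354 ] p [-0.0789  0.2475  0.2665] F [-0.0088  1.4919 -0.1561] gw 0.094 gf 0.0
 tilt 0.11654409189711593 az 111.02343536103629 y az 77.41785966178652
t 12.0 q [ 1.7102 -0.5493  2.1352  0.0264  1.4422  0.354 ] p [-0.0789  0.2475  0.2665] F [-0.0088  1.4919 -0.1561] gw 0.094 gf 0.0
 tilt 0.11654409189711593 az 111.02343536103629 y az 77.41785966178652
 shift [-0.8187 -1.189  -0.0857] turn None
```

carry_out:
  motion:
    - [[-0.3,-0.45,0],0]
    - [[-0.3,-0.45,0],0]
    - [[-0.3,-0.45,0],0]

```text
time_s: 12.3
ee_pos: [-0.0441, 0.1722, 0.2528]
eef_rot: [3.066, -0.055, 2.928]
force: [-0.7, 0.2, -0.5]
grip_width: 0.0939
grip_force: 0.0
```

carry_out:
  motion:
    - [[-0.3,-0.45,0],0]
    - [[-0.3,-0.45,0],0]

```text
time_s: 12.5
ee_pos: [-0.0226, 0.168, 0.2466]
eef_rot: [3.092, -0.045, 2.926]
force: [-0.4, -0.5, -0.1]
grip_width: 0.094
grip_force: 0.0
```

```bash
python3 -c "
from h import *
p,R=st()"
```

```text
t 12.5 q [ 1.4171 -0.789   2.2764  0.0422  1.6014  0.0659] p [-0.0226  0.168   0.2466] F [-0.4022 -0.4792 -0.0551] gw 0.094 gf 0.0
 tilt 0.06750497506917831 az 119.89174875548427 y az 77.49233749161888
```

carry_out:
  motion:
    - [[0.2,0.05,0],0]
    - [[0.45,0,0],0]
    - [[0.45,0,0],0]

```text
time_s: 12.8
ee_pos: [-0.1044, 0.1881, 0.2509]
eef_rot: [3.091, -0.048, 2.921]
force: [0.8, 1.1, -0.0]
grip_width: 0.0938
grip_force: 0.0
```

carry_out:
  motion:
    - [[-0.34,-0.37,0],0]
    - [[-0.34,-0.37,0],0]
    - [[-0.34,-0.37,0],0]

```text
time_s: 13.1
ee_pos: [-0.0749, 0.1435, 0.2432]
eef_rot: [3.118, -0.025, 2.923]
force: [0.5, -0.1, 0.3]
grip_width: 0.0939
grip_force: 0.0
```

```bash
python3 -c "
from h import *
p,R=st()"
```

```text
t 13.1 q [ 1.8035 -0.7893  2.283   0.0118  1.6157  0.4527] p [-0.0749  0.1435  0.2432] F [ 0.5478 -0.1136  0.2601] gw 0.0939 gf 0.0
 tilt 0.03428095076475047 az 123.47212472136013 y az 77.41875365069221
```

carry_out:
  motion:
    - [[-0.36,-0.3,0],0]
    - [[-0.36,-0.3,0],0]

```text
time_s: 13.3
ee_pos: [-0.0488, 0.1444, 0.2397]
eef_rot: [-3.137, -0.007, 2.921]
force: [-1.0, -0.4, 0.4]
grip_width: 0.0938
grip_force: 0.0
```

```bash
python3 -c "
from h import *
p,R=st(); print(R); togo([.1,.28,.25],-35);togo([.486,-.1465,.12],-35)"
```

```text
t 13.3 q [ 1.6392 -0.7898  2.2906  0.0082  1.6429  0.2892] p [-0.0488  0.1444  0.2397] F [-1.0075 -0.3544  0.444 ] gw 0.0938 gf 0.0
 tilt 0.008434696113368428 az -161.93386077633153 y az 77.38016596143406
[[-0.9758  0.2185 -0.008 ]
 [ 0.2185  0.9758 -0.0026]
 [ 0.0073 -0.0043 -1.    ]]
t 13.3 q [ 1.6392 -0.7898  2.2906  0.0082  1.6429  0.2892] p [-0.0488  0.1444  0.2397] F [-1.0075 -0.3544  0.444 ] gw 0.0938 gf 0.0
 tilt 0.008434696113368428 az -161.93386077633153 y az 77.38016596143406
 shift [-0.5775  0.8237 -0.0591] turn 0.31216712767065014
t 13.3 q [ 1.6392 -0.7898  2.2906  0.0082  1.6429  0.2892] p [-0.0488  0.1444  0.2397] F [-1.0075 -0.3544  0.444 ] gw 0.0938 gf 0.0
 tilt 0.008434696113368428 az -161.93386077633153 y az 77.38016596143406
 shift [-2.9315 -0.8328  0.581 ] turn 0.31216712767065014
```

carry_out:
  motion:
    - [[-0.14,0.2,0],0]
    - [[-0.28,0.4,0],0]
    - [[-0.42,0.6,0],0]
    - [[-0.56,0.8,0],0]

```text
time_s: 13.7
ee_pos: [0.0867, 0.2667, 0.2379]
eef_rot: [-3.139, -0.005, 2.918]
force: [-1.8, 0.9, 0.9]
grip_width: 0.0941
grip_force: 0.0
```

carry_out:
  motion:
    - [[-0.24,-0.05,0],0]
    - [[-0.48,-0.1,0],0]
    - [[-0.72,-0.14,0],0]
    - [[-0.97,-0.19,0],0]

```text
time_s: 14.1
ee_pos: [0.2584, 0.1884, 0.2373]
eef_rot: [-3.137, -0.001, 2.919]
force: [-0.3, 1.3, 0.1]
grip_width: 0.0941
grip_force: 0.0
```

carry_out:
  motion:
    - [[-0.23,-0.11,0],0]
    - [[-0.46,-0.23,0],0]
    - [[-0.69,-0.34,0],0]
    - [[-0.92,-0.46,0],0]

```text
time_s: 14.5
ee_pos: [0.4133, 0.0608, 0.2369]
eef_rot: [-3.134, -0.0, 2.919]
force: [0.1, 1.1, 0.5]
grip_width: 0.0941
grip_force: 0.0
```

carry_out:
  motion:
    - [[-0.1,-0.24,0],0.02]
    - [[-0.2,-0.48,0],0.04]
    - [[-0.34,-0.72,0],0.07]
    - [[-0.46,-1,0],0.1]
    - [[-0.46,-1,0],0.12]
    - [[-0.46,-1,0],0.14]
    - [[-0.46,-1,0],0.17]
    - [[-0.46,-1,0],0.19]
    - [[-0.46,-1,0],0.21]
    - [[-0.46,-1,0],0.24]
    - [[-0.46,-1,0],0.26]
    - [[-0.46,-1,0],0.28]
  hand: 0.2

```text
time_s: 15.7
ee_pos: [0.4577, -0.1533, 0.2381]
eef_rot: [3.14, 0.01, 1.162]
force: [0.6, -0.1, -0.5]
grip_width: 0.0373
grip_force: 0.0
```

```bash
python3 -c "
from h import *
togo([.486,-.1465,.1],-35)
p,d=camera('scene');cv2.imwrite('pics/s2.png',p)
for f in(finder.pinpoint,finder.boxes_of):
  print(f('scene','strainer_disk')[:2])
P,_=cloud(S,d,200,228,230,258);k=(P[:,2]>.011)&(P[:,2]<.024);Q=P[k];print(k.sum(),Q.mean(0),np.median(Q,0));print(cv2.minAreaRect((Q[:,:2]*1e4).astype(np.float32)))
"
```

```text
t 15.7 q [-0.3936  0.1232  1.658  -0.0101  1.3594  0.0172] p [ 0.4577 -0.1533  0.2381] F [ 0.5544 -0.056  -0.5348] gw 0.0373 gf 0.0
 tilt 0.009929456353246695 az -106.49253239827931 y az -23.417812367488633
 shift [0.0944 0.1155 0.6898] turn 0.03217274342364267
[{'location': [229.5, 212.8], 'conf': 0.73}, {'location': [213.7, 244.9], 'conf': 0.68}]
[{'location': [226.2, 208.5], 'conf': 0.67}, {'location': [213.7, 243.3], 'conf': 0.48}]
45 [ 0.4866 -0.1454  0.0176] [ 0.4868 -0.1452  0.0185]
((4869.89501953125, -1446.78564453125), (107.4052734375, 154.03640747070312), 67.4714584350586)
```

carry_out:
  motion:
    - [[0.05,0.06,0.15],-0.023]
    - [[0.09,0.12,0.3],-0.047]
    - [[0.09,0.12,0.45],-0.07]
    - [[0.09,0.12,0.6],-0.094]
    - [[0.09,0.12,0.69],-0.117]
    - [[0.09,0.12,0.69],-0.14]
    - [[0.09,0.12,0.69],-0.164]
    - [[0.09,0.12,0.69],-0.187]
    - [[0.09,0.12,0.69],-0.21]
    - [[0.09,0.12,0.69],-0.237]
    - [[0.09,0.12,0.69],-0.237]

```text
time_s: 16.95
ee_pos: [0.4854, -0.1453, 0.0991]
eef_rot: [-3.132, -0.002, 2.668]
force: [-0.2, -1.0, 0.5]
grip_width: 0.0378
grip_force: 0.0
```

```bash
python3 -c "
from h import *
togo([.4866,-.146,.007],62)
p,d=camera('scene')
P,_=cloud(S,d,200,228,230,258);k=(P[:,2]>.011)&(P[:,2]<.024);Q=P[k];print(k.sum(),np.median(Q,0))
"
```

```text
t 16.95 q [-0.358   0.3244  1.7546 -0.0111  1.0652 -1.4503] p [ 0.4854 -0.1453  0.0991] F [-0.202  -0.9905  0.4608] gw 0.0378 gf 0.0
 tilt 0.010058800321315288 az -125.75117557167654 y az 62.89172500626972
 shift [-0.0077  0.0043  0.4607] turn 0.0024770139063047874
47 [ 0.4864 -0.1454  0.0183]
```

carry_out:
  motion:
    - [[0,0,0.15],0]
    - [[0,0,0.3],0]
    - [[0,0,0.4],0]
    - [[0,0,0.455],0]
    - [[0,0,0.455],0]

```text
time_s: 17.5
ee_pos: [0.4838, -0.1449, 0.0069]
eef_rot: [-3.131, -0.005, 2.662]
force: [-0.7, -0.2, -0.3]
grip_width: 0.0378
grip_force: 0.0
```

carry_out:
  motion:
    - [[0,0,0],0]
    - [[0,0,0],0]
    - [[0,0,0],0]
    - [[0,0,0],0]
  hand: 1
  force: 20

```text
time_s: 17.9
ee_pos: [0.4846, -0.1448, 0.0084]
eef_rot: [-3.132, -0.002, 2.663]
force: [1.0, 1.7, 5.3]
grip_width: 0.0095
grip_force: 20.0
```

```bash
python3 -c "
from h import *
st()"
```

```text
t 17.9 q [-0.3577  0.4672  1.8079 -0.0127  0.8701 -1.4422] p [ 0.4846 -0.1448  0.0084] F [1.0368 1.6862 5.2701] gw 0.0095 gf 20.03
 tilt 0.010315128540938277 az -130.37812562128994 y az 62.60800596252591
```

carry_out:
  motion:
    - [[0,0,-0.15],0]
    - [[0,0,-0.4],0]
    - [[0,0,-0.65],0]
    - [[0,0,-0.9],0]
    - [[0,0,-0.95],0]

```text
time_s: 18.4
ee_pos: [0.4874, -0.1438, 0.2037]
eef_rot: [-3.132, 0.005, 2.664]
force: [1.4, 0.4, -0.6]
grip_width: 0.0099
grip_force: 20.0
```

carry_out:
  motion:
    - [[0.2,0.13,-0.1],0]
    - [[0.41,0.26,-0.2],0]
    - [[0.62,0.39,-0.3],0]
    - [[0.83,0.52,-0.3],0]

```text
time_s: 18.8
ee_pos: [0.3896, 0.0207, 0.2583]
eef_rot: [-3.132, -0.001, 2.663]
force: [0.4, 1.3, 0.2]
grip_width: 0.0099
grip_force: 20.0
```

carry_out:
  motion:
    - [[0.19,0.12,-0.1],0]
    - [[0.38,0.24,-0.2],0]
    - [[0.56,0.36,-0.3],0]
    - [[0.75,0.48,-0.3],0]
    - [[0.93,0.59,-0.3],0]

```text
time_s: 19.3
ee_pos: [0.2786, 0.2118, 0.3165]
eef_rot: [-3.132, -0.003, 2.664]
force: [1.7, 0.0, -0.7]
grip_width: 0.0095
grip_force: 20.0
```

carry_out:
  motion:
    - [[0.19,0.12,-0.1],0]
    - [[0.38,0.24,-0.2],0]
    - [[0.56,0.36,-0.3],0]
    - [[0.75,0.48,-0.3],0]
    - [[0.93,0.59,-0.3],0]

```text
time_s: 19.8
ee_pos: [0.1681, 0.4028, 0.3757]
eef_rot: [-3.132, -0.003, 2.664]
force: [1.9, 0.0, -0.3]
grip_width: 0.01
grip_force: 20.0
```

carry_out:
  motion:
    - [[0.12,0.22,0],0]
    - [[0.23,0.44,0],0]
    - [[0.35,0.66,0],0]
    - [[0.46,0.89,0],0]

```text
time_s: 20.2
ee_pos: [0.1691, 0.6024, 0.3735]
eef_rot: [-3.131, -0.003, 2.664]
force: [0.7, -0.4, 0.7]
grip_width: 0.0098
grip_force: 20.0
```

```bash
python3 -c "
from h import *
p,R=st();print(R)"
```

```text
t 20.2 q [1.2366 0.437  0.9567 0.0049 1.7579 0.1442] p [0.1691 0.6024 0.3735] F [ 0.6776 -0.3927  0.6926] gw 0.0098 gf 19.99
 tilt 0.011165252078659012 az -134.85048650696845 y az 62.63845920280158
[[-0.8881  0.4596 -0.0079]
 [ 0.4596  0.8881 -0.0079]
 [ 0.0034 -0.0106 -0.9999]]
```

carry_out:
  motion:
    - [[0.15,0.2,0],0]
    - [[0.3,0.4,0],0]
    - [[0.4,0.54,0],0]

```text
time_s: 20.5
ee_pos: [0.1523, 0.714, 0.3739]
eef_rot: [-3.129, -0.003, 2.664]
force: [0.2, -0.6, -0.4]
grip_width: 0.0098
grip_force: 20.0
```

carry_out:
  motion:
    - [[0.27,0.94,-0.3],0]
    - [[0.27,0.94,-0.3],0]
    - [[0.27,0.94,-0.3],0]

```text
time_s: 20.8
ee_pos: [0.1593, 0.7471, 0.3624]
eef_rot: [3.122, -0.012, 2.664]
force: [0.6, -0.4, 0.6]
grip_width: 0.0096
grip_force: 20.0
```

carry_out:
  motion:
    - [[0.27,0.94,-0.5],0]
    - [[0.27,0.94,-0.5],0]

```text
time_s: 21.0
ee_pos: [0.1599, 0.7535, 0.3705]
eef_rot: [3.085, -0.022, 2.664]
force: [0.5, -0.5, -0.4]
grip_width: 0.01
grip_force: 20.0
```

carry_out:
  motion:
    - [[0.27,0.94,-0.5],0]
    - [[0.27,0.94,-0.5],0]

```text
time_s: 21.2
ee_pos: [0.1604, 0.7598, 0.3742]
eef_rot: [3.057, -0.03, 2.665]
force: [0.4, 0.1, 0.4]
grip_width: 0.0096
grip_force: 20.0
```

carry_out:
  motion:
    - [[0.27,0.94,-0.5],0]
    - [[0.27,0.94,-0.5],0]

```text
time_s: 21.4
ee_pos: [0.1609, 0.7651, 0.3797]
eef_rot: [3.028, -0.038, 2.665]
force: [0.1, -0.6, 0.1]
grip_width: 0.0099
grip_force: 20.0
```

carry_out:
  motion:
    - [[0.27,0.94,-0.5],0]
    - [[0.27,0.94,-0.5],0]

```text
time_s: 21.6
ee_pos: [0.1612, 0.7695, 0.3881]
eef_rot: [2.997, -0.046, 2.666]
force: [-0.7, -0.2, -1.4]
grip_width: 0.0095
grip_force: 20.0
```

```bash
python3 -c "
from h import *
p,R=st();print(R)"
```

```text
t 21.6 q [1.313  0.8747 0.2352 0.0144 1.8809 0.226 ] p [0.1612 0.7695 0.3881] F [-0.7423 -0.1707 -1.429 ] gw 0.0095 gf 19.99
 tilt 0.1513772124257425 az 80.42898432252065 y az 62.394573955886884
[[-0.8883  0.4586  0.0251]
 [ 0.4569  0.877   0.1487]
 [ 0.0462  0.1435 -0.9886]]
```

carry_out:
  motion:
    - [[0.23,0.96,-0.5],0]
    - [[0.23,0.96,-0.5],0]

```text
time_s: 21.8
ee_pos: [0.1649, 0.7722, 0.3982]
eef_rot: [2.966, -0.055, 2.668]
force: [0.3, -0.5, -0.2]
grip_width: 0.0094
grip_force: 20.0
```

carry_out:
  motion:
    - [[0.23,0.96,-0.5],0]
    - [[0.23,0.96,-0.5],0]

```text
time_s: 22.0
ee_pos: [0.1681, 0.7741, 0.4101]
eef_rot: [2.935, -0.063, 2.669]
force: [-0.5, -0.5, -0.0]
grip_width: 0.0099
grip_force: 20.0
```

carry_out:
  motion:
    - [[0.23,0.96,-0.5],0]
    - [[0.23,0.96,-0.5],0]

```text
time_s: 22.2
ee_pos: [0.1707, 0.7752, 0.4233]
eef_rot: [2.903, -0.071, 2.671]
force: [0.6, 0.7, -0.2]
grip_width: 0.0097
grip_force: 20.0
```

carry_out:
  motion:
    - [[0.23,0.96,-0.5],0]
    - [[0.23,0.96,-0.5],0]

```text
time_s: 22.4
ee_pos: [0.173, 0.7753, 0.4378]
eef_rot: [2.871, -0.08, 2.673]
force: [0.1, -0.5, -1.0]
grip_width: 0.0094
grip_force: 20.0
```

carry_out:
  motion:
    - [[0.23,0.96,-0.5],0]
    - [[0.23,0.96,-0.5],0]

```text
time_s: 22.6
ee_pos: [0.1749, 0.7746, 0.4536]
eef_rot: [2.839, -0.088, 2.676]
force: [-0.3, 0.2, 0.0]
grip_width: 0.0094
grip_force: 20.0
```

carry_out:
  motion:
    - [[0.23,0.96,-0.5],0]
    - [[0.23,0.96,-0.5],0]

```text
time_s: 22.8
ee_pos: [0.1764, 0.7729, 0.4703]
eef_rot: [2.807, -0.096, 2.679]
force: [-1.0, -0.2, -0.7]
grip_width: 0.0096
grip_force: 20.0
```

carry_out:
  motion:
    - [[0.23,0.96,-0.5],0]
    - [[0.23,0.96,-0.5],0]

```text
time_s: 23.0
ee_pos: [0.1776, 0.7703, 0.4879]
eef_rot: [2.774, -0.103, 2.681]
force: [-0.5, -0.7, -0.8]
grip_width: 0.0099
grip_force: 20.0
```

carry_out:
  motion:
    - [[0.23,0.96,-0.5],0]
    - [[0.23,0.96,-0.5],0]

```text
time_s: 23.2
ee_pos: [0.1785, 0.7668, 0.5063]
eef_rot: [2.742, -0.111, 2.684]
force: [0.0, -0.1, -0.5]
grip_width: 0.0097
grip_force: 20.0
```

```bash
python3 -c "
from h import *
p,R=st();print(R)"
```

```text
t 23.2 q [1.2836 0.7365 0.2352 0.0355 1.7574 0.2063] p [0.1785 0.7668 0.5063] F [ 0.0499 -0.1444 -0.4517] gw 0.0097 gf 19.99
 tilt 0.41378135333473137 az 78.52191530422263 y az 61.12993472946877
[[-0.8918  0.4453  0.08  ]
 [ 0.4386  0.8077  0.394 ]
 [ 0.1108  0.3865 -0.9156]]
```

carry_out:
  motion:
    - [[0.23,0.96,-0.5],0]
    - [[0.23,0.96,-0.5],0]

```text
time_s: 23.4
ee_pos: [0.179, 0.7624, 0.5253]
eef_rot: [2.71, -0.119, 2.688]
force: [0.9, 0.3, 0.4]
grip_width: 0.0096
grip_force: 20.0
```

carry_out:
  motion:
    - [[0.16,0.65,-0.35],0]
    - [[0.16,0.65,-0.35],0]

```text
time_s: 23.6
ee_pos: [0.1787, 0.757, 0.5453]
eef_rot: [2.677, -0.126, 2.691]
force: [-0.1, -0.2, -0.8]
grip_width: 0.01
grip_force: 20.0
```

```bash
python3 -c "
from h import *
togo([.19,.45,.42]);togo([.33,.2,.36]);togo([.45,.05,.32]);togo([.552,-.062,.277])"
```

```text
t 23.6 q [1.2777 0.6895 0.235  0.0414 1.7381 0.2038] p [0.1787 0.757  0.5453] F [-0.1194 -0.2397 -0.8296] gw 0.01 gf 19.99
 tilt 0.4804470315238495 az 78.27709100005883 y az 60.60130497848739
 shift [-0.7919 -1.4516 -0.1337] turn None
t 23.6 q [1.2777 0.6895 0.235  0.0414 1.7381 0.2038] p [0.1787 0.757  0.5453] F [-0.1194 -0.2397 -0.8296] gw 0.01 gf 19.99
 tilt 0.4804470315238495 az 78.27709100005883 y az 60.60130497848739
 shift [-1.9944 -2.2527 -0.3676] turn None
t 23.6 q [1.2777 0.6895 0.235  0.0414 1.7381 0.2038] p [0.1787 0.757  0.5453] F [-0.1194 -0.2397 -0.8296] gw 0.01 gf 19.99
 tilt 0.4804470315238495 az 78.27709100005883 y az 60.60130497848739
 shift [-2.8792 -2.6631 -0.4733] turn None
t 23.6 q [1.2777 0.6895 0.235  0.0414 1.7381 0.2038] p [0.1787 0.757  0.5453] F [-0.1194 -0.2397 -0.8296] gw 0.01 gf 19.99
 tilt 0.4804470315238495 az 78.27709100005883 y az 60.60130497848739
 shift [-3.6035 -2.9714 -0.4881] turn None
```

carry_out:
  motion:
    - [[-0.1,-0.18,-0.02],0]
    - [[-0.2,-0.36,-0.04],0]
    - [[-0.3,-0.55,-0.05],0]
    - [[-0.4,-0.73,-0.07],0]

```text
time_s: 24.0
ee_pos: [0.1838, 0.6473, 0.5011]
eef_rot: [2.679, -0.125, 2.692]
force: [1.6, 0.9, 1.3]
grip_width: 0.0098
grip_force: 20.0
```

carry_out:
  motion:
    - [[-0.1,-0.18,-0.02],0]
    - [[-0.2,-0.36,-0.04],0]
    - [[-0.3,-0.55,-0.05],0]
    - [[-0.4,-0.73,-0.07],0]

```text
time_s: 24.4
ee_pos: [0.1895, 0.4918, 0.439]
eef_rot: [2.679, -0.125, 2.692]
force: [-0.3, 0.6, 0.2]
grip_width: 0.01
grip_force: 20.0
```

carry_out:
  motion:
    - [[-0.2,-0.13,-0.04],0]
    - [[-0.4,-0.27,-0.08],0]
    - [[-0.6,-0.4,-0.12],0]

```text
time_s: 24.7
ee_pos: [0.2595, 0.3668, 0.4106]
eef_rot: [2.678, -0.125, 2.693]
force: [1.5, 0.2, -0.0]
grip_width: 0.0096
grip_force: 20.0
```

carry_out:
  motion:
    - [[-0.2,-0.13,-0.04],0]
    - [[-0.4,-0.27,-0.08],0]
    - [[-0.6,-0.4,-0.12],0]
    - [[-0.6,-0.4,-0.12],0]

```text
time_s: 25.1
ee_pos: [0.332, 0.2388, 0.3804]
eef_rot: [2.681, -0.126, 2.683]
force: [-0.2, -0.2, -0.7]
grip_width: 0.0101
grip_force: 20.0
```

```bash
python3 -c "
from h import *
togo([.45,.05,.32]);togo([.552,-.062,.277])"
```

```text
t 25.1 q [ 0.2546 -0.2958  1.7889  0.4263  1.4338 -0.8406] p [0.332  0.2388 0.3804] F [-0.2453 -0.2452 -0.682 ] gw 0.0101 gf 19.99
 tilt 0.476448254599783 az 77.8720511056495 y az 60.141827299816896
 shift [-0.9774 -0.6044 -0.0978] turn None
t 25.1 q [ 0.2546 -0.2958  1.7889  0.4263  1.4338 -0.8406] p [0.332  0.2388 0.3804] F [-0.2453 -0.2452 -0.682 ] gw 0.0101 gf 19.99
 tilt 0.476448254599783 az 77.8720511056495 y az 60.141827299816896
 shift [-1.7041 -0.9073 -0.1087] turn None
```

carry_out:
  motion:
    - [[-0.2,-0.12,-0.02],0]
    - [[-0.4,-0.24,-0.04],0]
    - [[-0.6,-0.36,-0.06],0]
    - [[-0.8,-0.48,-0.08],0]
    - [[-0.98,-0.6,-0.1],0]

```text
time_s: 25.6
ee_pos: [0.4507, 0.0547, 0.3215]
eef_rot: [2.679, -0.125, 2.692]
force: [0.2, -0.3, 0.6]
grip_width: 0.0096
grip_force: 20.0
```

carry_out:
  motion:
    - [[-0.18,-0.08,0],0]
    - [[-0.36,-0.15,0],0]
    - [[-0.54,-0.22,0],0]
    - [[-0.7,-0.3,0],0]
    - [[-0.7,-0.3,0],0]
    - [[-0.7,-0.3,0],0]

```text
time_s: 26.2
ee_pos: [0.5488, -0.0509, 0.2774]
eef_rot: [2.68, -0.126, 2.691]
force: [-0.8, -1.2, -0.3]
grip_width: 0.0099
grip_force: 20.0
```

Run:
```python
from h import *
p,R=st();print(R)
a,dS=camera("scene");b,dT=camera("top")
for c in("scene","top"):
    print(c,[r for r in finder.pinpoint(c,"strainer_disk")][:3])
tip=p; q=p-.0*R[:,2]
print("tcp px",S.proj(p),T.proj(p))
def g(i,c):
    u,v=map(int,c); u=min(max(u,58),453);v=min(max(v,44),339); return cv2.resize(i[v-44:v+44,u-58:u+58],(395,298),interpolation=cv2.INTER_CUBIC)
cv2.imwrite("pics/c3.png",np.hstack([g(a,S.proj(p)[0]),g(b,T.proj(p)[0])]))
np.save("pics/dS3.npy",dS);np.save("pics/dT3.npy",dT)
```

```text
t 26.2 q [-0.3849  0.2747  1.4563  0.4699  1.5114 -1.5284] p [ 0.5488 -0.0509  0.2774] F [-0.8206 -1.1874 -0.3006] gw 0.0099 gf 19.99
 tilt 0.47753203701833785 az 78.40281626552091 y az 60.626987877035056
[[-0.8932  0.44    0.0924]
 [ 0.4316  0.7817  0.4502]
 [ 0.1259  0.442  -0.8881]]
scene [{'location': [178.3, 164.0], 'conf': 0.68}, {'location': [190.8, 105.0], 'conf': 0.5}]
top [{'location': [186.7, 191.6], 'conf': 0.59}]
tcp px [[191.0262 101.2865]] [[185.4863 191.1296]]
```

View pics/c3.png

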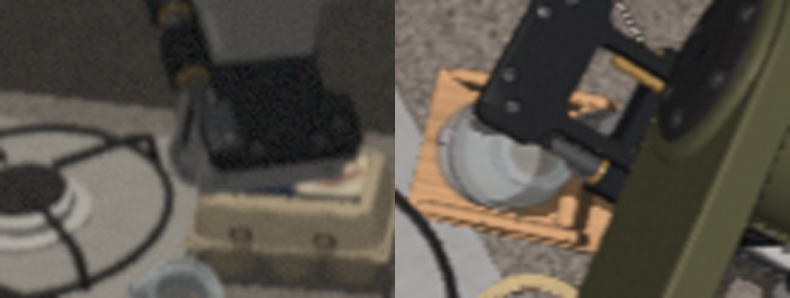

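Run:
```python
from h import *
p,R=st()
for n,c in(("S",S),("T",T)):
    d=np.load(f"pics/d{n}3.npy");u,v=map(int,c.proj(p)[0]);P,_=cloud(c,d,u-25,u+25,v-25,v+25)
    q=(P-p)@R
    for lo,hi in((.002,.012),(-.012,0.002)):
        k=(np.abs(q[:,2]-(lo+hi)/2)<(hi-lo)/2)&(np.hypot(q[:,0],q[:,1])<.03)
        print(n,lo,k.sum(),np.percentile(q[k],[2,50,98],axis=0) if k.any() else "")
jz=np.array([np.sin(.4712)*np.cos(-1.771),np.sin(.4712)*np.sin(-1.771),np.cos(.4712)])
m=np.array([.5661,.0046,.143]); print("jz",jz,"tool z dot",jz@R[:,2],"jz in tool",jz@R)
# TCP target for seated disk: disk underside centre = seat
off=np.array([-.002,0,.0084])
for h in(.03,.012,0):
    P=m+jz*(h-.0045)-R@off; print(h,P,"shift",R.T@(P-p)/.2)
```

```text
t 26.4 q [-0.3845  0.2719  1.457   0.4698  1.5115 -1.529 ] p [ 0.5484 -0.0505  0.2785] F [ 0.8924  0.1661 -0.0519] gw 0.0098 gf 19.99
 tilt 0.47712602121690395 az 78.21088511178228 y az 60.74420133423969
S 0.002 71 [[ 0.0041 -0.0156  0.0027]
 [ 0.0097 -0.0021  0.0049]
 [ 0.0152  0.0118  0.0073]]
S -0.012 22 [[ 0.0058 -0.0121 -0.0118]
 [ 0.0095  0.0038 -0.0078]
 [ 0.0124  0.0139  0.0001]]
T 0.002 40 [[-0.0213 -0.0028  0.0026]
 [-0.0136  0.0057  0.0047]
 [ 0.0147  0.0136  0.0073]]
T -0.012 1 [[-0.0088  0.0152 -0.012 ]
 [-0.0088  0.0152 -0.012 ]
 [-0.0088  0.0152 -0.012 ]]
jz [-0.0903 -0.4449  0.891 ] tool z dot -0.9999792244923466 jz in tool [-0.0008  0.0064 -1.    ]
0.03 [ 0.5612 -0.0097  0.1734] shift [-0.0342 -0.0446  0.5646]
0.012 [ 0.5628 -0.0017  0.1574] shift [-0.0341 -0.0451  0.6546]
0 [0.5639 0.0037 0.1467] shift [-0.0341 -0.0455  0.7145]
```

carry_out:
  motion:
    - [[-0.03,-0.04,0.15],0]
    - [[-0.03,-0.05,0.3],0]
    - [[-0.03,-0.05,0.45],0]
    - [[-0.03,-0.05,0.58],0]
    - [[-0.03,-0.05,0.64],0]
    - [[-0.03,-0.05,0.64],0]
    - [[-0.03,-0.05,0.64],0]

```text
time_s: 27.1
ee_pos: [0.5619, -0.0044, 0.16]
eef_rot: [2.679, -0.124, 2.692]
force: [0.6, -0.1, -0.1]
grip_width: 0.0102
grip_force: 20.0
```

```bash
cat >> h.py <<'E'
jz=np.array([np.sin(.4712)*np.cos(-1.771),np.sin(.4712)*np.sin(-1.771),np.cos(.4712)]); jm=np.array([.5661,.0046,.143])
def todisk(h,off=np.array([-.002,0,.0084])):
    p,R=st(); P=jm+jz*(h-.0045)-R@off; print(h,"shift",R.T@(P-p)/.2)
E
python3 - <<'E'
from h import *
todisk(0)
a,dS=camera("scene");b,dT=camera("top");p,R=st()
def g(i,c):
    u,v=map(int,c); return cv2.resize(i[v-30:v+30,u-40:u+40],(395,298),interpolation=cv2.INTER_CUBIC)
cv2.imwrite("pics/c4.png",np.hstack([g(a,S.proj(p)[0]),g(b,T.proj(p)[0])]))
E
```

```text
t 27.1 q [-0.2974  0.3751  1.6046  0.503   1.2502 -1.5721] p [ 0.5619 -0.0044  0.16  ] F [ 0.6211 -0.0967 -0.0543] gw 0.0102 gf 19.99
 tilt 0.4773173685757191 az 78.13572157725694 y az 60.7019609507766
0 shift [0.0003 0.0066 0.0785]
t 27.2 q [-0.2979  0.375   1.6046  0.5031  1.2498 -1.5722] p [ 0.562  -0.0048  0.1601] F [ 1.062  -0.9136 -0.2402] gw 0.0099 gf 19.99
 tilt 0.4772625460622595 az 78.04612536629804 y az 60.67814439609722
```

View pics/c4.png

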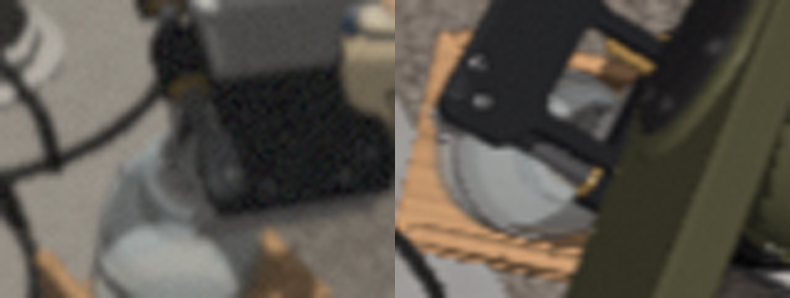

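carry_out:
  motion:
    - [[0,0.007,0.02],0]
    - [[0,0.007,0.04],0]
    - [[0,0.007,0.05],0]
    - [[0,0.007,0.06],0]
    - [[0,0.007,0.065],0]
    - [[0,0.007,0.07],0]
    - [[0,0.007,0.07],0]

```text
time_s: 27.9
ee_pos: [0.5636, 0.0035, 0.147]
eef_rot: [2.679, -0.125, 2.692]
force: [0.3, 2.0, 2.5]
grip_width: 0.0098
grip_force: 20.0
```

```bash
python3 -c "
from h import *
todisk(0);o=ctrl.get_obs();R=Ro.from_euler('xyz',o['eef_rot']).as_matrix();print('F tool',o['force']@R,'M',o['moment']@R)"
```

```text
t 27.9 q [-0.283   0.3909  1.6159  0.5098  1.2215 -1.5732] p [0.5636 0.0035 0.147 ] F [0.2674 2.0098 2.5255] gw 0.0098 gf 20.0
 tilt 0.4779276741467101 az 78.29233511921915 y az 60.65138241612459
0 shift [-0.0012  0.0009  0.0021]
F tool [ 0.9441  2.8063 -1.3124] M [-0.4218  0.0956 -0.0076]
```

carry_out:
  motion:
    - [[0,0.003,0.004],0]
    - [[0,0.003,0.008],0]
    - [[0,0.003,0.008],0]

```text
time_s: 28.2
ee_pos: [0.5638, 0.0044, 0.1455]
eef_rot: [2.68, -0.126, 2.691]
force: [0.8, -0.0, -0.4]
grip_width: 0.0096
grip_force: 20.0
```

```bash
python3 -c "
from h import *
todisk(0);o=ctrl.get_obs();R=Ro.from_euler('xyz',o['eef_rot']).as_matrix();print('F tool',o['force']@R,'M',o['moment']@R)"
```

```text
t 28.2 q [-0.281   0.3929  1.6168  0.5099  1.2183 -1.5724] p [0.5638 0.0044 0.1455] F [ 0.7739 -0.0377 -0.387 ] gw 0.0096 gf 19.99
 tilt 0.4773720947828056 az 78.34247527122552 y az 60.63486028150484
0 shift [-0.0014  0.0001 -0.0068]
F tool [-0.7561  0.1398  0.3986] M [ 0.1264 -0.0595 -0.0498]
```

carry_out:
  motion:
    - [[0,0,0.005],0]
    - [[0,0,0.01],0]
    - [[0,0,0.01],0]

```text
time_s: 28.5
ee_pos: [0.5641, 0.005, 0.1446]
eef_rot: [2.68, -0.125, 2.692]
force: [-4.4, -3.3, 7.4]
grip_width: 0.0097
grip_force: 20.0
```

```bash
python3 -c "
from h import *
todisk(0);o=ctrl.get_obs();R=Ro.from_euler('xyz',o['eef_rot']).as_matrix();print('F tool',o['force']@R,'M',o['moment']@R)"
```

```text
t 28.5 q [-0.2798  0.3939  1.6177  0.5105  1.2154 -1.5729] p [0.5641 0.005  0.1446] F [-4.3728 -3.2974  7.3965] gw 0.0097 gf 20.02
 tilt 0.4772433158546168 az 78.2495332061678 y az 60.670285722947625
0 shift [-0.0008 -0.0009 -0.0122]
F tool [ 3.4039 -1.2293 -8.462 ] M [ 0.336   0.6794 -0.0016]
```

carry_out:
  motion:
    - [[0,0,-0.005],0]
    - [[0,0,-0.005],0]
    - [[0,0,-0.005],0]
    - [[0,0,-0.005],0]
    - [[0,0,-0.005],0]
  hand: 0.4

```text
time_s: 29.0
ee_pos: [0.564, 0.0049, 0.1447]
eef_rot: [2.68, -0.126, 2.691]
force: [0.4, 0.8, -0.3]
grip_width: 0.0281
grip_force: 0.0
```

carry_out:
  motion:
    - [[0,0,-0.1],0]
    - [[0,0,-0.35],0]
    - [[0,0,-0.6],0]
    - [[0,0,-0.85],0]
    - [[0,0,-1],0]

```text
time_s: 29.5
ee_pos: [0.5452, -0.0866, 0.326]
eef_rot: [2.68, -0.122, 2.691]
force: [-0.2, 0.5, -0.9]
grip_width: 0.0285
grip_force: 0.0
```

carry_out:
  motion:
    - [[0.2,-0.2,-0.05],0]
    - [[0.4,-0.4,-0.1],0]
    - [[0.6,-0.6,-0.1],0]
    - [[0.6,-0.6,-0.1],0]

```text
time_s: 29.9
ee_pos: [0.3809, -0.1366, 0.3018]
eef_rot: [2.68, -0.126, 2.69]
force: [0.9, 0.0, 0.7]
grip_width: 0.0282
grip_force: 0.0
```

Run:
```python
from h import *
a,dS=camera("scene");b,dT=camera("top");p,R=st()
g=lambda i,u,v:cv2.resize(i[v-22:v+22,u-29:u+29],(395,298),interpolation=cv2.INTER_CUBIC)
cv2.imwrite("pics/c5.png",np.hstack([g(a,184,145),g(b,165,190)]))
for n,c,d,w in(("S",S,dS,(155,215,115,170)),("T",T,dT,(140,200,165,215))):
    P,_=cloud(c,d,*w);h=(P-jm)@jz;r=np.linalg.norm((P-jm)-np.outer(h,jz),axis=1)
    k=(r<.017)&(h>-.02)&(h<.03); print(n,k.sum(),np.histogram(h[k],bins=np.arange(-.02,.03,.0025)))
    t=k&(h>.007); print("tab",P[t].mean(0)-jm, (P[t]-jm)@jz if 0 else "")
for c in("scene","top"): print(c,finder.pinpoint(c,"strainer_disk")[:2],finder.pinpoint(c,"jar_seat")[:1])
print(S.proj(jm-.0045*jz),T.proj(jm-.0045*jz))
```

```text
t 30.0 q [-0.7105  0.0029  1.7075  0.4159  1.6668 -1.8085] p [ 0.3819 -0.1367  0.3022] F [0.7517 0.2663 0.2106] gw 0.0284 gf 0.0
 tilt 0.47711233837372424 az 78.14793201921405 y az 60.51028958349569
S 186 (array([ 0,  0,  0,  0,  0,  6, 57, 63, 13,  4,  5,  6, 22, 10,  0,  0,  0,
        0,  0]), array([-0.02  , -0.0175, -0.015 , -0.0125, -0.01  , -0.0075, -0.005 ,
       -0.0025, -0.    ,  0.0025,  0.005 ,  0.0075,  0.01  ,  0.0125,
        0.015 ,  0.0175,  0.02  ,  0.0225,  0.025 ,  0.0275]))
tab [-0.0017 -0.0059  0.0098] 
T 228 (array([  0,   0,   0,   0,   3,  20, 100,  56,   3,   3,   2,  10,  23,
         7,   1,   0,   0,   0,   0]), array([-0.02  , -0.0175, -0.015 , -0.0125, -0.01  , -0.0075, -0.005 ,
       -0.0025, -0.    ,  0.0025,  0.005 ,  0.0075,  0.01  ,  0.0125,
        0.015 ,  0.0175,  0.02  ,  0.0225,  0.025 ,  0.0275]))
tab [-0.001  -0.0062  0.0094] 
scene [{'location': [228.8, 211.2], 'conf': 0.75}, {'location': [186.3, 143.6], 'conf': 0.61}] [{'location': [186.2, 141.4], 'conf': 0.55}]
top [{'location': [227.0, 200.5], 'conf': 0.66}, {'location': [169.8, 194.6], 'conf': 0.54}] [{'location': [170.1, 190.1], 'conf': 0.66}]
[[186.4469 143.0222]] [[167.7211 190.6175]]
```

View pics/c5.png

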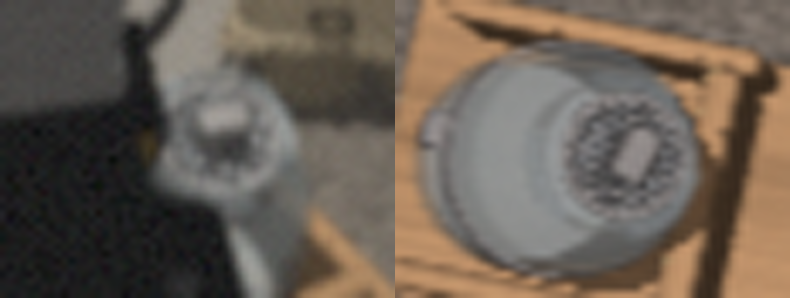

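Run:
```python
from h import *
from scipy.optimize import least_squares
p,R=st()
m=jm-.002*jz
z=jz;az=-1.771;hh=np.array([-np.sin(az),np.cos(az),0]);x0=np.cross(hh,z)
t=np.deg2rad([9.4,129.4,249.4])
obs={"scene":[],"top":[]};lug=[]
for c,C in(("scene",S),("top",T)):
    camera(c)
    for q in("jar_stop0","jar_stop2"):
        obs[c]+= [r["location"] for r in finder.pinpoint(c,q) if r["conf"]>.25]
    for r in finder.pinpoint(c,"ring_lug")[:4]: lug.append((c,r,C.plane([r["location"]],.005)))
    for r in finder.pinpoint(c,"screw_ring")[:2]: print(c,"ring",r,C.plane([r["location"]],0))
obs["scene"]+=[(178.2,139),(177.9,156.1),(195.9,148.3)];obs["top"]+=[(153.7,185.9),(173.3,198),(174,180.1)]
print({k:np.round(v,1).tolist() for k,v in obs.items()})
for l in lug:print(l)
best=[]
for sp in np.deg2rad(np.arange(0,120,2.)):
    cst=0
    x=np.cos(sp)*x0+np.sin(sp)*hh;y=np.cross(z,x)
    Q=m+.0252*(np.outer(np.cos(t),x)+np.outer(np.sin(t),y))-.01325*z
    for c,C in(("scene",S),("top",T)):
        D=np.linalg.norm(C.proj(Q)[:,None]-np.array(obs[c])[None],axis=2).min(0);cst+=np.minimum(D,8).sum()
    best.append((cst,np.degrees(sp)))
print(sorted(best)[:6])
for h,yz in(([.056,.264,.25],90),([.25,.16,.28],90)): togo(h,yz)
```

```text
t 30.2 q [-0.7056  0.0071  1.7032  0.4167  1.6664 -1.8066] p [ 0.3842 -0.136   0.3023] F [ 0.3757 -0.1538  0.1719] gw 0.0284 gf 0.0
 tilt 0.4775143276444584 az 78.3260949499461 y az 60.68049199977948
scene ring {'location': [258.9, 287.7], 'conf': 0.7} [[ 0.4718 -0.2806  0.    ]]
top ring {'location': [307.2, 235.1], 'conf': 0.7} [[ 0.477  -0.2883  0.    ]]
top ring {'location': [300.2, 177.3], 'conf': 0.46} [[ 0.6117 -0.2755  0.    ]]
{'scene': [[178.8, 158.7], [195.5, 144.3], [180.9, 133.6], [178.8, 158.7], [195.5, 144.3], [180.9, 133.6], [178.2, 139.0], [177.9, 156.1], [195.9, 148.3]], 'top': [[170.1, 200.2], [175.0, 180.8], [152.7, 186.7], [251.8, 143.8], [170.1, 200.2], [175.0, 180.8], [152.7, 186.7], [251.8, 143.8], [153.7, 185.9], [173.3, 198.0], [174.0, 180.1]]}
('scene', {'location': [272.6, 280.7], 'conf': 0.75}, array([[ 0.4984, -0.292 ,  0.005 ]]))
('scene', {'location': [180.5, 155.4], 'conf': 0.52}, array([[0.6223, 0.116 , 0.005 ]]))
('top', {'location': [310.8, 222.6], 'conf': 0.77}, array([[ 0.5054, -0.2967,  0.005 ]]))
[(np.float64(64.55776327608535), np.float64(52.0)), (np.float64(64.88414456878053), np.float64(50.0)), (np.float64(65.25619854537098), np.float64(54.0)), (np.float64(66.19863524166956), np.float64(48.00000000000001)), (np.float64(66.87999074505146), np.float64(56.0)), (np.float64(68.41730649840858), np.float64(46.0))]
t 30.7 q [-0.7067  0.0062  1.7044  0.4164  1.6665 -1.8073] p [ 0.3836 -0.1361  0.3022] F [ 0.1354  0.3567 -0.684 ] gw 0.0284 gf 0.0
 tilt 0.47745329570754913 az 78.32360568602867 y az 60.64845208438517
 shift [2.2941 0.7286 0.9797] turn -0.08153207754337456
t 30.7 q [-0.7067  0.0062  1.7044  0.4164  1.6665 -1.8073] p [ 0.3836 -0.1361  0.3022] F [ 0.1354  0.3567 -0.684 ] gw 0.0284 gf 0.0
 tilt 0.47745329570754913 az 78.32360568602867 y az 60.64845208438517
 shift [1.2219 0.8149 0.7027] turn -0.08153207754337456
```

carry_out:
  motion:
    - [[0.15,0.1,0.09],0]
    - [[0.3,0.2,0.17],0]
    - [[0.45,0.3,0.26],0]
    - [[0.61,0.4,0.35],0]
  hand: -1

```text
time_s: 31.1
ee_pos: [0.3155, 0.0117, 0.2904]
eef_rot: [2.68, -0.125, 2.691]
force: [1.7, 0.5, 0.4]
grip_width: 0.0569
grip_force: 0.0
```

carry_out:
  motion:
    - [[0.15,0.1,0.09],0]
    - [[0.3,0.2,0.17],0]
    - [[0.45,0.3,0.26],0]
    - [[0.61,0.4,0.35],0]

```text
time_s: 31.5
ee_pos: [0.2482, 0.1582, 0.2792]
eef_rot: [2.679, -0.125, 2.69]
force: [0.7, 0.9, -0.1]
grip_width: 0.0888
grip_force: 0.0
```

carry_out:
  motion:
    - [[0.25,0,0.07],0]
    - [[0.5,0,0.14],0]
    - [[0.75,0,0.2],0]
    - [[1,0,0.28],0]
    - [[1,0,0.28],0]

```text
time_s: 32.0
ee_pos: [0.1078, 0.2501, 0.2584]
eef_rot: [2.687, -0.122, 2.688]
force: [0.6, 0.4, 0.9]
grip_width: 0.0943
grip_force: 0.0
```

Run:
```python
from h import *
p,R=st();print(R);togo([.052,.23,.23])
```

```text
t 32.0 q [ 0.7665 -0.7825  2.3119  0.2734  1.2266 -0.365 ] p [0.1078 0.2501 0.2584] F [0.6408 0.3668 0.854 ] gw 0.0943 gf 0.0
 tilt 0.4698259924395011 az 78.06411532840717 y az 60.61701941340446
[[-0.8923  0.4416  0.0936]
 [ 0.4345  0.7842  0.4429]
 [ 0.1222  0.4359 -0.8916]]
t 32.0 q [ 0.7665 -0.7825  2.3119  0.2734  1.2266 -0.365 ] p [0.1078 0.2501 0.2584] F [0.6408 0.3668 0.854 ] gw 0.0943 gf 0.0
 tilt 0.4698259924395011 az 78.06411532840717 y az 60.61701941340446
 shift [ 0.188  -0.2638  0.0558] turn None
```

carry_out:
  motion:
    - [[0.3,0,0.03],0]
    - [[0.45,-0.1,0.05],0]

```text
time_s: 32.2
ee_pos: [0.0643, 0.2679, 0.2555]
eef_rot: [2.696, -0.12, 2.685]
force: [0.4, 0.1, 0.1]
grip_width: 0.0944
grip_force: 0.0
```

carry_out:
  motion:
    - [[-0.13,-0.5,-0.17],0]
    - [[-0.13,-0.5,-0.17],0]
    - [[-0.13,-0.5,-0.17],0]

```text
time_s: 32.5
ee_pos: [0.0693, 0.2536, 0.2341]
eef_rot: [2.729, -0.116, 2.68]
force: [-0.0, 0.2, 0.0]
grip_width: 0.0938
grip_force: 0.0
```

carry_out:
  motion:
    - [[-0.13,-0.5,-0.17],0]
    - [[-0.13,-0.5,-0.17],0]

```text
time_s: 32.7
ee_pos: [0.0776, 0.2412, 0.2175]
eef_rot: [2.759, -0.114, 2.677]
force: [1.0, -0.1, 0.2]
grip_width: 0.0939
grip_force: 0.0
```

carry_out:
  motion:
    - [[-0.13,-0.5,-0.17],0]
    - [[-0.13,-0.5,-0.17],0]

```text
time_s: 32.9
ee_pos: [0.094, 0.2223, 0.2012]
eef_rot: [2.788, -0.118, 2.679]
force: [0.1, 0.5, 0.1]
grip_width: 0.0941
grip_force: 0.0
```

carry_out:
  motion:
    - [[-0.13,-0.5,-0.17],0]
    - [[-0.13,-0.5,-0.17],0]

```text
time_s: 33.1
ee_pos: [0.1206, 0.187, 0.1868]
eef_rot: [2.812, -0.13, 2.684]
force: [0.4, 0.1, -0.1]
grip_width: 0.094
grip_force: 0.0
```

Run:
```python
from h import *
p,R=st()
```

```text
t 33.1 q [ 0.4458 -0.7892  2.4461  0.3115  1.3096 -0.7002] p [0.1206 0.187  0.1868] F [ 0.424   0.1166 -0.0638] gw 0.094 gf 0.0
 tilt 0.35285766354244297 az 84.49991982790631 y az 61.24867017532069
```

carry_out:
  motion:
    - [[0.25,0,-0.02],0]
    - [[0.5,0,-0.05],0]
    - [[0.75,-0.03,-0.08],0]
    - [[0.85,-0.03,-0.1],0]

```text
time_s: 33.5
ee_pos: [0.0455, 0.2337, 0.2042]
eef_rot: [2.826, -0.124, 2.677]
force: [0.6, -0.5, -0.3]
grip_width: 0.0936
grip_force: 0.0
```

carry_out:
  motion:
    - [[-0.15,-0.45,-0.1],0]
    - [[-0.15,-0.45,-0.1],0]
    - [[-0.15,-0.45,-0.1],0]

```text
time_s: 33.8
ee_pos: [0.0572, 0.2174, 0.178]
eef_rot: [2.858, -0.122, 2.682]
force: [-0.5, -0.0, 0.5]
grip_width: 0.094
grip_force: 0.0
```

carry_out:
  motion:
    - [[-0.13,-0.45,-0.1],0]
    - [[-0.13,-0.45,-0.1],0]

```text
time_s: 34.0
ee_pos: [0.0733, 0.1965, 0.1564]
eef_rot: [2.888, -0.125, 2.681]
force: [-0.4, 0.8, 0.3]
grip_width: 0.0936
grip_force: 0.0
```

carry_out:
  motion:
    - [[-0.1,-0.45,-0.1],0]
    - [[-0.1,-0.45,-0.1],0]

```text
time_s: 34.2
ee_pos: [0.0973, 0.1642, 0.1474]
eef_rot: [2.916, -0.136, 2.684]
force: [1.2, -0.2, -0.0]
grip_width: 0.0941
grip_force: 0.0
```

Run:
```python
from h import *
p,R=st()
```

```text
t 34.2 q [ 0.4757 -0.7891  2.5192  0.2503  1.3148 -0.6741] p [0.0973 0.1642 0.1474] F [ 1.1885 -0.2419 -0.0451] gw 0.0941 gf 0.0
 tilt 0.26318024566170645 az 94.32012163460372 y az 62.00752349793151
```

carry_out:
  motion:
    - [[0.25,0.05,-0.05],0]
    - [[0.5,0.05,-0.1],0]
    - [[0.75,0,-0.15],0]
    - [[1,-0.05,-0.2],0]
    - [[1,-0.05,-0.2],0]

```text
time_s: 34.7
ee_pos: [0.0035, 0.2154, 0.1819]
eef_rot: [2.923, -0.131, 2.681]
force: [0.4, 0.4, 0.7]
grip_width: 0.0938
grip_force: 0.0
```

carry_out:
  motion:
    - [[-0.26,-0.4,-0.05],0]
    - [[-0.26,-0.4,-0.05],0]
    - [[-0.26,-0.4,-0.05],0]

```text
time_s: 35.0
ee_pos: [0.03, 0.1952, 0.1514]
eef_rot: [2.956, -0.126, 2.685]
force: [0.1, -0.2, 0.7]
grip_width: 0.094
grip_force: 0.0
```

carry_out:
  motion:
    - [[-0.24,-0.4,-0.05],0]
    - [[-0.24,-0.4,-0.05],0]

```text
time_s: 35.2
ee_pos: [0.0642, 0.169, 0.1432]
eef_rot: [2.986, -0.13, 2.684]
force: [-0.4, 0.4, 0.1]
grip_width: 0.0939
grip_force: 0.0
```

Run:
```python
from h import *
p,R=st()
```

```text
t 35.2 q [ 0.7201 -0.7892  2.5201  0.1844  1.3188 -0.4211] p [0.0642 0.169  0.1432] F [-0.3604  0.3596  0.0874] gw 0.0939 gf 0.0
 tilt 0.2024908642858838 az 103.25937623907984 y az 62.63331327881538
```

carry_out:
  motion:
    - [[0.25,0.1,-0.1],0]
    - [[0.5,0.1,-0.2],0]
    - [[0.75,0.05,-0.3],0]
    - [[1,0,-0.3],0]
    - [[1,0,-0.3],0]

```text
time_s: 35.7
ee_pos: [-0.0374, 0.2247, 0.2013]
eef_rot: [2.987, -0.127, 2.68]
force: [0.9, 1.4, -0.0]
grip_width: 0.0941
grip_force: 0.0
```

carry_out:
  motion:
    - [[0.2,0,0],0]
    - [[0.4,-0.1,0],0]

```text
time_s: 35.9
ee_pos: [-0.0977, 0.2428, 0.2074]
eef_rot: [2.989, -0.127, 2.68]
force: [0.2, 0.5, 1.2]
grip_width: 0.0945
grip_force: 0.0
```

carry_out:
  motion:
    - [[-0.34,-0.3,-0.05],0]
    - [[-0.34,-0.3,-0.05],0]
    - [[-0.34,-0.3,-0.05],0]

```text
time_s: 36.2
ee_pos: [-0.0748, 0.1804, 0.1944]
eef_rot: [3.003, -0.109, 2.68]
force: [-0.1, 0.3, -0.3]
grip_width: 0.094
grip_force: 0.0
```

carry_out:
  motion:
    - [[-0.32,-0.3,-0.05],0]
    - [[-0.32,-0.3,-0.05],0]

```text
time_s: 36.4
ee_pos: [-0.0823, 0.166, 0.1816]
eef_rot: [3.016, -0.085, 2.675]
force: [0.4, 0.3, -0.4]
grip_width: 0.0939
grip_force: 0.0
```

Run:
```python
from h import *
p,R=st()
```

```text
t 36.4 q [ 1.8714 -0.7888  2.4271 -0.0272  1.3545  0.7767] p [-0.0823  0.166   0.1816] F [ 0.4206  0.3072 -0.4269] gw 0.0939 gf 0.0
 tilt 0.15126436774495428 az 97.07594759838149 y az 62.6404210782214
```

carry_out:
  motion:
    - [[-0.3,-0.4,0],0]
    - [[-0.3,-0.4,0],0]

```text
time_s: 36.6
ee_pos: [-0.1091, 0.1282, 0.16]
eef_rot: [3.023, -0.058, 2.669]
force: [-0.4, 0.1, -0.1]
grip_width: 0.0942
grip_force: 0.0
```

carry_out:
  motion:
    - [[-0.3,-0.4,0],0]
    - [[-0.3,-0.4,0],0]

```text
time_s: 36.8
ee_pos: [-0.1267, 0.086, 0.1479]
eef_rot: [3.024, -0.043, 2.67]
force: [-0.1, 0.8, 0.3]
grip_width: 0.0935
grip_force: 0.0
```

Run:
```python
from h import *
p,R=st()
```

```text
t 36.8 q [ 2.4977 -0.7891  2.5015 -0.111   1.368   1.4204] p [-0.1267  0.086   0.1479] F [-0.0849  0.8073  0.3393] gw 0.0935 gf 0.0
 tilt 0.1252374822035661 az 82.81883381993167 y az 62.675253099307646
```

carry_out:
  motion:
    - [[-0.08,0.25,-0.06],0]
    - [[-0.16,0.5,-0.12],0]
    - [[-0.25,0.75,-0.18],0]
    - [[-0.32,1,-0.25],0]
    - [[-0.32,1,-0.25],0]

```text
time_s: 37.3
ee_pos: [-0.0521, 0.1748, 0.1862]
eef_rot: [3.024, -0.041, 2.671]
force: [-1.3, 0.3, -0.4]
grip_width: 0.094
grip_force: 0.0
```

carry_out:
  motion:
    - [[-0.17,-0.47,0],0]
    - [[-0.17,-0.47,0],0]
    - [[-0.17,-0.47,0],0]

```text
time_s: 37.6
ee_pos: [-0.0999, 0.1222, 0.1663]
eef_rot: [3.032, -0.015, 2.658]
force: [-0.7, 0.6, -0.7]
grip_width: 0.0941
grip_force: 0.0
```

carry_out:
  motion:
    - [[-0.15,-0.47,0],0]
    - [[-0.15,-0.47,0],0]

```text
time_s: 37.8
ee_pos: [-0.1217, 0.0807, 0.1594]
eef_rot: [3.035, -0.008, 2.665]
force: [0.2, -0.3, -0.2]
grip_width: 0.0941
grip_force: 0.0
```

Run:
```python
from h import *
p,R=st()
```

```text
t 37.8 q [ 2.497  -0.789   2.474  -0.1045  1.4317  1.4166] p [-0.1217  0.0807  0.1594] F [ 0.2076 -0.2587 -0.2402] gw 0.0941 gf 0.0
 tilt 0.10661451854895321 az 66.97081815649881 y az 62.635307284892846
```

carry_out:
  motion:
    - [[-0.05,0.25,-0.1],0]
    - [[-0.1,0.5,-0.2],0]
    - [[-0.15,0.75,-0.3],0]
    - [[-0.2,1,-0.4],0]

```text
time_s: 38.2
ee_pos: [-0.0676, 0.1603, 0.2085]
eef_rot: [3.035, -0.007, 2.669]
force: [-0.4, 0.3, -0.2]
grip_width: 0.0942
grip_force: 0.0
```

carry_out:
  motion:
    - [[-0.2,0.2,0],0]
    - [[-0.4,0.4,0],0]
    - [[-0.5,0.4,0],0]

```text
time_s: 38.5
ee_pos: [0.0017, 0.1814, 0.2128]
eef_rot: [3.036, -0.006, 2.666]
force: [-0.8, 1.3, 0.8]
grip_width: 0.0938
grip_force: 0.0
```

Run:
```python
from h import *
p,R=st()
```

```text
t 38.5 q [ 1.3976 -0.7722  2.348  -0.0262  1.4633  0.3044] p [0.0017 0.1814 0.2128] F [-0.8024  1.2816  0.8368] gw 0.0938 gf 0.0
 tilt 0.1057475540485769 az 65.8188722601968 y az 62.70650516536334
```

carry_out:
  motion:
    - [[-0.2,0.15,0],0]
    - [[-0.4,0.3,0],0]
    - [[-0.45,0.3,0],0]

```text
time_s: 38.8
ee_pos: [0.0917, 0.1942, 0.218]
eef_rot: [3.036, -0.004, 2.666]
force: [-0.3, 0.6, -0.0]
grip_width: 0.0941
grip_force: 0.0
```

carry_out:
  motion:
    - [[-0.02,-0.45,0],0]
    - [[-0.02,-0.45,0],0]
    - [[-0.02,-0.45,0],0]

```text
time_s: 39.1
ee_pos: [0.0715, 0.1537, 0.2031]
eef_rot: [3.071, -0.002, 2.666]
force: [-0.5, 0.4, 0.1]
grip_width: 0.0942
grip_force: 0.0
```

carry_out:
  motion:
    - [[0,-0.4,0],0]
    - [[0,-0.4,0],0]

```text
time_s: 39.3
ee_pos: [0.0615, 0.146, 0.1901]
eef_rot: [3.106, 0.0, 2.671]
force: [0.0, 0.1, -0.5]
grip_width: 0.094
grip_force: 0.0
```

Run:
```python
from h import *
p,R=st()
```

```text
t 39.3 q [ 0.9288 -0.7893  2.4015  0.0059  1.4944 -0.1715] p [0.0615 0.146  0.1901] F [ 0.0284  0.1115 -0.5231] gw 0.094 gf 0.0
 tilt 0.035488778912025086 az 62.67867649403618 y az 63.0233581135125
```

carry_out:
  motion:
    - [[0,-0.4,0],0]
    - [[0,-0.4,0],0]

```text
time_s: 39.5
ee_pos: [0.0487, 0.1392, 0.1782]
eef_rot: [3.14, 0.005, 2.672]
force: [1.0, 0.5, -0.0]
grip_width: 0.0939
grip_force: 0.0
```

carry_out:
  motion:
    - [[-0.2,0.16,-0.1],0]
    - [[-0.4,0.32,-0.2],0]
    - [[-0.61,0.5,-0.3],0]

```text
time_s: 39.8
ee_pos: [0.1795, 0.1677, 0.2305]
eef_rot: [3.137, 0.006, 2.673]
force: [-0.8, 1.1, 1.1]
grip_width: 0.0943
grip_force: 0.0
```

carry_out:
  motion:
    - [[-0.24,-0.06,0],0]
    - [[-0.48,-0.12,0],0]
    - [[-0.72,-0.18,0],0]
    - [[-0.96,-0.24,0],0]

```text
time_s: 40.2
ee_pos: [0.3187, 0.0444, 0.2305]
eef_rot: [3.139, 0.006, 2.671]
force: [0.2, 1.6, 0.3]
grip_width: 0.0939
grip_force: 0.0
```

carry_out:
  motion:
    - [[-0.18,-0.15,0],0]
    - [[-0.35,-0.3,0],0]
    - [[-0.53,-0.45,0],0]
    - [[-0.7,-0.6,0],0]

```text
time_s: 40.6
ee_pos: [0.3885, -0.1263, 0.2308]
eef_rot: [3.14, 0.006, 2.671]
force: [-0.9, 0.2, 0.9]
grip_width: 0.0939
grip_force: 0.0
```

carry_out:
  motion:
    - [[-0.15,-0.15,0.1],0]
    - [[-0.3,-0.3,0.2],0]
    - [[-0.45,-0.5,0.35],0]
    - [[-0.55,-0.62,0.45],0]
    - [[-0.55,-0.62,0.45],0]

```text
time_s: 41.1
ee_pos: [0.4295, -0.287, 0.137]
eef_rot: [3.139, 0.0, 2.669]
force: [-0.4, -0.2, 0.7]
grip_width: 0.0942
grip_force: 0.0
```

Run:
```python
from h import *
p,d=camera("scene")
P,_=cloud(S,d,238,290,262,310);k=(P[:,2]>.018)&(P[:,2]<.026);Q=P[k][:,:2]
from scipy.optimize import least_squares
f=lambda c,r=Q:np.maximum(np.linalg.norm(Q-c,axis=1)-.0305,0)+np.maximum(.015-np.linalg.norm(Q-c,axis=1),0)
s=least_squares(f,[.471,-.29],loss="soft_l1",f_scale=.001);print(k.sum(),Q.mean(0),s.x,s.cost)
togo([*s.x,.004])
```

```text
431 [ 0.4715 -0.2968] [ 0.4727 -0.2884] 2.4220364028066506e-06
t 41.15 q [-0.6588  0.2902  1.6963  0.0028  1.154  -1.7586] p [ 0.4297 -0.2855  0.1389] F [-0.4085  0.9472  1.0109] gw 0.0937 gf 0.0
 tilt 0.0027735501136225927 az 27.822286664206647 y az 62.94912966132218
 shift [-0.1971  0.0833  0.675 ] turn None
```

carry_out:
  motion:
    - [[-0.1,0.04,0.1],0]
    - [[-0.2,0.08,0.25],0]
    - [[-0.2,0.08,0.4],0]
    - [[-0.2,0.08,0.55],0]
    - [[-0.2,0.08,0.65],0]
    - [[-0.2,0.08,0.68],0]
    - [[-0.2,0.08,0.68],0]

```text
time_s: 41.85
ee_pos: [0.4738, -0.2884, 0.0058]
eef_rot: [3.14, 0.005, 2.672]
force: [0.3, -0.9, 0.1]
grip_width: 0.0938
grip_force: 0.0
```

carry_out:
  motion:
    - [[0,0,0],0]
    - [[0,0,0],0]
    - [[0,0,0],0]
    - [[0,0,0],0]
  hand: 1
  force: 40

```text
time_s: 42.25
ee_pos: [0.4734, -0.2894, 0.0059]
eef_rot: [3.14, 0.005, 2.671]
force: [0.4, -0.2, 0.6]
grip_width: 0.0652
grip_force: 0.0
```

Run:
```python
from h import *
st()
```

```text
t 42.25 q [-0.6157  0.553   1.6747  0.0028  0.9086 -1.7172] p [ 0.4734 -0.2894  0.0059] F [ 0.3832 -0.2181  0.5509] gw 0.0652 gf 0.0
 tilt 0.005671767348530088 az -12.01425410911401 y az 63.009579539209014
```

carry_out:
  motion:
    - [[0,0,0.018],0]
    - [[0,0,0.018],0]
    - [[0,0,0.018],0]

```text
time_s: 42.55
ee_pos: [0.474, -0.2896, 0.0035]
eef_rot: [3.14, 0.007, 2.671]
force: [-4.9, 4.5, 20.6]
grip_width: 0.0604
grip_force: 40.0
```

Run:
```python
from h import *
st()
```

```text
t 42.55 q [-0.6156  0.5574  1.6746  0.0029  0.903  -1.7173] p [ 0.474  -0.2896  0.0035] F [-4.9258  4.5446 20.6229] gw 0.0604 gf 40.01
 tilt 0.006954433784048997 az -15.838410855258868 y az 63.01750127220574
```

carry_out:
  motion:
    - [[0,0,-0.1],0]
    - [[0,0,-0.35],0]
    - [[0,0,-0.6],0]
    - [[0,0,-0.85],0]
    - [[0,0,-0.95],0]

```text
time_s: 43.05
ee_pos: [0.4732, -0.2898, 0.1967]
eef_rot: [3.141, 0.011, 2.67]
force: [-0.6, 0.8, -1.1]
grip_width: 0.0605
grip_force: 40.0
```

carry_out:
  motion:
    - [[0.16,0.18,-0.1],0]
    - [[0.33,0.36,-0.2],0]
    - [[0.5,0.54,-0.3],0]
    - [[0.67,0.72,-0.3],0]

```text
time_s: 43.45
ee_pos: [0.4199, -0.1064, 0.2527]
eef_rot: [3.14, 0.008, 2.67]
force: [1.3, 1.1, -0.5]
grip_width: 0.0605
grip_force: 40.0
```

carry_out:
  motion:
    - [[0.2,0.14,-0.1],0]
    - [[0.4,0.28,-0.2],0]
    - [[0.6,0.41,-0.3],0]
    - [[0.79,0.55,-0.3],0]

```text
time_s: 43.85
ee_pos: [0.33, 0.0598, 0.312]
eef_rot: [3.138, 0.008, 2.669]
force: [1.8, 1.2, -0.4]
grip_width: 0.0604
grip_force: 40.0
```

carry_out:
  motion:
    - [[0.2,0.14,-0.1],0]
    - [[0.42,0.29,-0.2],0]
    - [[0.63,0.44,-0.3],0]
    - [[0.85,0.58,-0.3],0]

```text
time_s: 44.25
ee_pos: [0.2388, 0.2266, 0.3701]
eef_rot: [3.137, 0.006, 2.67]
force: [2.0, -0.8, -1.2]
grip_width: 0.0604
grip_force: 40.0
```

carry_out:
  motion:
    - [[0.18,0.16,0],0]
    - [[0.36,0.32,0],0]
    - [[0.54,0.48,0],0]
    - [[0.72,0.64,0],0]

```text
time_s: 44.65
ee_pos: [0.1682, 0.4063, 0.3678]
eef_rot: [3.14, 0.005, 2.671]
force: [0.9, 0.1, 0.4]
grip_width: 0.0608
grip_force: 40.0
```

carry_out:
  motion:
    - [[0.12,0.2,0],0]
    - [[0.24,0.4,0],0]
    - [[0.36,0.6,0],0]
    - [[0.48,0.82,0],0]

```text
time_s: 45.05
ee_pos: [0.1579, 0.5958, 0.3675]
eef_rot: [3.14, 0.005, 2.671]
force: [0.7, -0.6, 0.2]
grip_width: 0.0605
grip_force: 40.0
```

Run:
```python
from h import *
st();togo([.15,.72,.37])
```

```text
t 45.05 q [ 1.2544  0.4034  1.0167 -0.0049  1.7203  0.1537] p [0.1579 0.5958 0.3675] F [ 0.7314 -0.6393  0.2071] gw 0.0605 gf 40.0
 tilt 0.005010318147425276 az -4.216636064624839 y az 63.025093186290164
t 45.05 q [ 1.2544  0.4034  1.0167 -0.0049  1.7203  0.1537] p [0.1579 0.5958 0.3675] F [ 0.7314 -0.6393  0.2071] gw 0.0605 gf 40.0
 tilt 0.005010318147425276 az -4.216636064624839 y az 63.025093186290164
 shift [ 0.3169  0.5353 -0.013 ] turn None
```

carry_out:
  motion:
    - [[0.15,0.2,0],0]
    - [[0.3,0.4,0],0]
    - [[0.35,0.54,0],0]

```text
time_s: 45.35
ee_pos: [0.1437, 0.7144, 0.3671]
eef_rot: [3.141, 0.005, 2.672]
force: [0.8, -0.4, 0.6]
grip_width: 0.0613
grip_force: 40.0
```

carry_out:
  motion:
    - [[0.25,0.95,-0.3],0]
    - [[0.25,0.95,-0.3],0]
    - [[0.25,0.95,-0.3],0]

```text
time_s: 45.65
ee_pos: [0.1543, 0.7514, 0.3562]
eef_rot: [3.119, -0.001, 2.671]
force: [1.2, 1.4, -1.3]
grip_width: 0.0604
grip_force: 40.0
```

carry_out:
  motion:
    - [[0.25,0.95,-0.5],0]
    - [[0.25,0.95,-0.5],0]

```text
time_s: 45.85
ee_pos: [0.1564, 0.7577, 0.3682]
eef_rot: [3.075, -0.013, 2.671]
force: [0.3, -0.2, 0.5]
grip_width: 0.0604
grip_force: 40.0
```

carry_out:
  motion:
    - [[0.25,0.95,-0.5],0]
    - [[0.25,0.95,-0.5],0]

```text
time_s: 46.05
ee_pos: [0.1582, 0.7632, 0.3737]
eef_rot: [3.045, -0.021, 2.672]
force: [0.2, -0.8, -0.1]
grip_width: 0.0606
grip_force: 40.0
```

carry_out:
  motion:
    - [[0.25,0.95,-0.5],0]
    - [[0.25,0.95,-0.5],0]

```text
time_s: 46.25
ee_pos: [0.1598, 0.7681, 0.38]
eef_rot: [3.015, -0.029, 2.673]
force: [0.5, 1.0, 0.3]
grip_width: 0.0605
grip_force: 40.0
```

carry_out:
  motion:
    - [[0.25,0.95,-0.5],0]
    - [[0.25,0.95,-0.5],0]

```text
time_s: 46.45
ee_pos: [0.1611, 0.7719, 0.3888]
eef_rot: [2.985, -0.037, 2.674]
force: [0.0, -0.1, 0.2]
grip_width: 0.0605
grip_force: 40.0
```

carry_out:
  motion:
    - [[0.25,0.95,-0.5],0]
    - [[0.25,0.95,-0.5],0]

```text
time_s: 46.65
ee_pos: [0.1622, 0.7748, 0.3998]
eef_rot: [2.954, -0.046, 2.675]
force: [-0.2, -0.6, 0.3]
grip_width: 0.0605
grip_force: 40.0
```

carry_out:
  motion:
    - [[0.25,0.95,-0.5],0]
    - [[0.25,0.95,-0.5],0]

```text
time_s: 46.85
ee_pos: [0.163, 0.7768, 0.4124]
eef_rot: [2.922, -0.054, 2.677]
force: [-0.3, -0.3, 1.1]
grip_width: 0.0608
grip_force: 40.0
```

carry_out:
  motion:
    - [[0.25,0.95,-0.5],0]
    - [[0.25,0.95,-0.5],0]

```text
time_s: 47.05
ee_pos: [0.1637, 0.7778, 0.4263]
eef_rot: [2.89, -0.062, 2.679]
force: [0.2, -1.1, 0.2]
grip_width: 0.0604
grip_force: 40.0
```

Run:
```python
from h import *
st()
```

```text
t 47.05 q [1.3146 0.8307 0.2352 0.0082 1.8171 0.2173] p [0.1637 0.7778 0.4263] F [ 0.1703 -1.0568  0.1935] gw 0.0604 gf 40.0
 tilt 0.25865691346473185 az 77.10745640348456 y az 62.58200373652482
```

carry_out:
  motion:
    - [[0.3,0.93,-0.5],0]
    - [[0.3,0.93,-0.5],0]

```text
time_s: 47.25
ee_pos: [0.1598, 0.7787, 0.4416]
eef_rot: [2.859, -0.071, 2.681]
force: [-0.9, 0.1, 0.2]
grip_width: 0.0604
grip_force: 40.0
```

carry_out:
  motion:
    - [[0.3,0.93,-0.5],0]
    - [[0.3,0.93,-0.5],0]

```text
time_s: 47.45
ee_pos: [0.1561, 0.7786, 0.458]
eef_rot: [2.827, -0.079, 2.684]
force: [-0.6, -0.2, 1.4]
grip_width: 0.0605
grip_force: 40.0
```

carry_out:
  motion:
    - [[0.3,0.93,-0.5],0]
    - [[0.3,0.93,-0.5],0]

```text
time_s: 47.65
ee_pos: [0.1528, 0.7774, 0.4752]
eef_rot: [2.795, -0.087, 2.687]
force: [0.2, -0.0, -0.4]
grip_width: 0.0607
grip_force: 40.0
```

carry_out:
  motion:
    - [[0.3,0.93,-0.5],0]
    - [[0.3,0.93,-0.5],0]

```text
time_s: 47.85
ee_pos: [0.1494, 0.7753, 0.4934]
eef_rot: [2.763, -0.096, 2.69]
force: [-0.3, 0.2, -0.2]
grip_width: 0.0607
grip_force: 40.0
```

carry_out:
  motion:
    - [[0.3,0.93,-0.5],0]
    - [[0.3,0.93,-0.5],0]

```text
time_s: 48.05
ee_pos: [0.146, 0.7721, 0.5122]
eef_rot: [2.73, -0.104, 2.694]
force: [0.2, 0.1, 0.0]
grip_width: 0.0604
grip_force: 40.0
```

carry_out:
  motion:
    - [[0.3,0.93,-0.5],0]
    - [[0.3,0.93,-0.5],0]

```text
time_s: 48.25
ee_pos: [0.1427, 0.768, 0.5316]
eef_rot: [2.698, -0.113, 2.698]
force: [-0.3, -1.2, -1.0]
grip_width: 0.0601
grip_force: 40.0
```

carry_out:
  motion:
    - [[0.06,0.2,-0.1],0]
    - [[0.06,0.2,-0.1],0]

```text
time_s: 48.45
ee_pos: [0.1422, 0.7675, 0.5437]
eef_rot: [2.671, -0.12, 2.701]
force: [-0.8, -0.3, 0.1]
grip_width: 0.0604
grip_force: 40.0
```

Run:
```python
from h import *
for P in([.19,.45,.42],[.33,.2,.36],[.45,.05,.32],[.552,-.062,.277]):togo(P)
```

```text
t 48.45 q [1.3368 0.6929 0.2349 0.0115 1.7297 0.2399] p [0.1422 0.7675 0.5437] F [-0.8457 -0.2668  0.0538] gw 0.0604 gf 40.0
 tilt 0.48421613502613553 az 77.98593158927773 y az 61.28177610059207
 shift [-0.9608 -1.419  -0.1525] turn None
t 48.45 q [1.3368 0.6929 0.2349 0.0115 1.7297 0.2399] p [0.1422 0.7675 0.5437] F [-0.8457 -0.2668  0.0538] gw 0.0604 gf 40.0
 tilt 0.48421613502613553 az 77.98593158927773 y az 61.28177610059207
 shift [-2.1545 -2.2326 -0.3883] turn None
t 48.45 q [1.3368 0.6929 0.2349 0.0115 1.7297 0.2399] p [0.1422 0.7675 0.5437] F [-0.8457 -0.2668  0.0538] gw 0.0604 gf 40.0
 tilt 0.48421613502613553 az 77.98593158927773 y az 61.28177610059207
 shift [-3.0348 -2.6525 -0.4946] turn None
t 48.45 q [1.3368 0.6929 0.2349 0.0115 1.7297 0.2399] p [0.1422 0.7675 0.5437] F [-0.8457 -0.2668  0.0538] gw 0.0604 gf 40.0
 tilt 0.48421613502613553 az 77.98593158927773 y az 61.28177610059207
 shift [-3.7556 -2.969  -0.5099] turn None
```

carry_out:
  motion:
    - [[-0.12,-0.18,-0.02],0]
    - [[-0.24,-0.36,-0.04],0]
    - [[-0.36,-0.54,-0.06],0]
    - [[-0.48,-0.71,-0.08],0]

```text
time_s: 48.85
ee_pos: [0.1598, 0.6562, 0.4994]
eef_rot: [2.676, -0.119, 2.701]
force: [0.3, 1.6, 0.4]
grip_width: 0.0604
grip_force: 40.0
```

carry_out:
  motion:
    - [[-0.12,-0.18,-0.02],0]
    - [[-0.24,-0.36,-0.04],0]
    - [[-0.36,-0.54,-0.06],0]
    - [[-0.48,-0.71,-0.08],0]

```text
time_s: 49.25
ee_pos: [0.1834, 0.4961, 0.4392]
eef_rot: [2.675, -0.119, 2.701]
force: [1.3, 0.4, -0.3]
grip_width: 0.0607
grip_force: 40.0
```

carry_out:
  motion:
    - [[-0.2,-0.14,-0.04],0]
    - [[-0.4,-0.27,-0.08],0]
    - [[-0.6,-0.41,-0.12],0]

```text
time_s: 49.55
ee_pos: [0.2539, 0.3703, 0.4103]
eef_rot: [2.674, -0.119, 2.702]
force: [0.8, 0.8, -0.2]
grip_width: 0.0603
grip_force: 40.0
```

carry_out:
  motion:
    - [[-0.2,-0.14,-0.04],0]
    - [[-0.4,-0.27,-0.08],0]
    - [[-0.6,-0.41,-0.12],0]

```text
time_s: 49.85
ee_pos: [0.3244, 0.2441, 0.3809]
eef_rot: [2.674, -0.118, 2.701]
force: [1.1, 0.2, -1.6]
grip_width: 0.0603
grip_force: 40.0
```

carry_out:
  motion:
    - [[-0.2,-0.1,-0.02],0]
    - [[-0.4,-0.2,-0.04],0]
    - [[-0.6,-0.3,-0.06],0]
    - [[-0.88,-0.42,-0.1],0]

```text
time_s: 50.25
ee_pos: [0.4374, 0.1031, 0.3419]
eef_rot: [2.675, -0.118, 2.7]
force: [0.4, 1.5, 0.4]
grip_width: 0.0608
grip_force: 40.0
```

carry_out:
  motion:
    - [[-0.18,-0.08,0],-0.02]
    - [[-0.36,-0.16,0],-0.04]
    - [[-0.54,-0.24,0],-0.06]
    - [[-0.7,-0.31,0],-0.08]
    - [[-0.7,-0.31,0],-0.1]
    - [[-0.7,-0.31,0],-0.124]
    - [[-0.7,-0.31,0],-0.124]

```text
time_s: 50.95
ee_pos: [0.5359, -0.0034, 0.2976]
eef_rot: [2.717, 0.232, -2.88]
force: [-0.2, 0.2, -0.4]
grip_width: 0.0601
grip_force: 40.0
```

```bash
cat >> h.py <<'E'
def toring(h,off=np.array([0,0,-.0045])):
    # ring lower edge at h above seated (18 mm below rim); off: ring origin in tool frame
    p,R=st(); m=jm-.002*jz; P=m+jz*(h-.018)-R@off; print("axis in tool",R.T@jz); print(h,"shift",R.T@(P-p)/.2)
    o=ctrl.get_obs(); print("F tool",o["force"]@R,"M tool",o["moment"]@R)
E
python3 - <<'E'
from h import *
# ring seen now: lateral offset in tool frame from scene+top depth
p,R=st()
for n,c in(("scene",S),("top",T)):
    _,d=camera(n);u,v=map(int,c.proj(p)[0]);P,_=cloud(c,d,max(u-30,0),u+30,max(v-30,0),v+30);q=(P-p)@R
    k=(q[:,2]<.004)&(q[:,2]>-.02)&(np.hypot(q[:,0],q[:,1])<.036);print(n,k.sum(),np.percentile(q[k],[2,50,98],axis=0) if k.any() else "")
toring(.03);toring(0)
E
```

```text
t 50.95 q [-0.3114  0.2035  1.4984  0.4788  1.5018 -2.2429] p [ 0.5359 -0.0034  0.2976] F [-0.2335  0.1944 -0.449 ] gw 0.0601 gf 40.0
 tilt 0.48032954176952053 az 78.0524198569869 y az 110.93081209869109
scene 726 [[-0.0253 -0.029  -0.0199]
 [ 0.0122  0.0004 -0.018 ]
 [ 0.0318  0.0313  0.0002]]
top 40 [[-0.029  -0.0096 -0.0194]
 [-0.0263 -0.0012 -0.0172]
 [-0.0235  0.0061 -0.0079]]
t 51.05 q [-0.3109  0.2026  1.4986  0.4789  1.5019 -2.2359] p [ 0.5358 -0.0031  0.298 ] F [ 0.4052 -0.0919 -0.5632] gw 0.0605 gf 40.0
 tilt 0.4803251035170765 az 78.00665771222025 y az 110.54431468520477
axis in tool [-0.0081  0.0059 -0.9999]
0.03 shift [ 0.0239 -0.3271  0.6915]
F tool [-0.231  -0.4355  0.4969] M tool [0.1884 0.1202 0.0284]
t 51.05 q [-0.3109  0.2026  1.4986  0.4789  1.5019 -2.2359] p [ 0.5358 -0.0031  0.298 ] F [ 0.4052 -0.0919 -0.5632] gw 0.0605 gf 40.0
 tilt 0.4803251035170765 az 78.00665771222025 y az 110.54431468520477
axis in tool [-0.0081  0.0059 -0.9999]
0 shift [ 0.0251 -0.328   0.8415]
F tool [-0.231  -0.4355  0.4969] M tool [0.1884 0.1202 0.0284]
```

carry_out:
  motion:
    - [[0.01,-0.15,0.15],0]
    - [[0.024,-0.327,0.3],0]
    - [[0.024,-0.327,0.5],0]
    - [[0.024,-0.327,0.65],0]
    - [[0.024,-0.327,0.65],0]
    - [[0.024,-0.327,0.65],0]

```text
time_s: 51.65
ee_pos: [0.5654, -0.0016, 0.1565]
eef_rot: [2.717, 0.231, -2.883]
force: [0.2, 0.3, 0.2]
grip_width: 0.0607
grip_force: 40.0
```

```bash
sed -i 's/off=np.array(\[0,0,-.0045\])/off=np.array([0,0,.0035])/' h.py
python3 - <<'E'
from h import *
toring(0)
E
```

```text
t 51.65 q [-0.2921  0.3846  1.6014  0.5083  1.2417 -2.3601] p [ 0.5654 -0.0016  0.1565] F [0.2349 0.3323 0.1606] gw 0.0607 gf 40.0
 tilt 0.4803496208240358 az 77.95659038919514 y az 110.73633418393014
axis in tool [-0.0085  0.0057 -0.9999]
0 shift [ 0.0051 -0.0021  0.1566]
F tool [-0.3405  0.2729  0.0304] M tool [0.1945 0.1518 0.0546]
```

carry_out:
  motion:
    - [[0.005,0,0.04],0]
    - [[0.005,0,0.08],0]
    - [[0.005,0,0.1],0]
    - [[0.005,0,0.115],0]
    - [[0.005,0,0.125],0]
    - [[0.005,0,0.125],0]

```text
time_s: 52.25
ee_pos: [0.5669, 0.0098, 0.1332]
eef_rot: [2.717, 0.232, -2.882]
force: [4.0, 4.9, -0.0]
grip_width: 0.0606
grip_force: 40.0
```

Run:
```python
from h import *
toring(0)
```

```text
t 52.25 q [-0.2716  0.4106  1.6246  0.5206  1.1898 -2.3705] p [0.5669 0.0098 0.1332] F [ 4.0367  4.8747 -0.0408] gw 0.0606 gf 40.0
 tilt 0.48094823868602693 az 77.92944276970306 y az 110.8347247719386
axis in tool [-0.009   0.0061 -0.9999]
0 shift [-0.0001 -0.0021  0.0269]
F tool [-5.0057  2.8416  2.632 ] M tool [-0.3637 -0.7566 -0.2128]
```

carry_out:
  motion:
    - [[-0.004,0.002,0.01],0]
    - [[-0.004,0.002,0.018],0]
    - [[-0.004,0.002,0.024],0]
    - [[-0.004,0.002,0.028],0]
    - [[-0.004,0.002,0.028],0]

```text
time_s: 52.75
ee_pos: [0.5677, 0.0125, 0.1283]
eef_rot: [2.717, 0.231, -2.882]
force: [-1.3, -0.1, 0.1]
grip_width: 0.0604
grip_force: 40.0
```

Run:
```python
from h import *
toring(0)
```

```text
t 52.75 q [-0.2663  0.4176  1.6271  0.5223  1.1797 -2.3703] p [0.5677 0.0125 0.1283] F [-1.3286 -0.064   0.0736] gw 0.0604 gf 40.0
 tilt 0.4802022696305895 az 78.02375393613121 y az 110.80568539500369
axis in tool [-0.0079  0.0058 -1.    ]
0 shift [ 0.0013 -0.0022 -0.0012]
F tool [ 1.249   0.407  -0.2216] M tool [0.246  0.2492 0.0383]
```

carry_out:
  motion:
    - [[0,0,0.005],0]
    - [[0,0,0.01],0]
    - [[0,0,0.01],0]

```text
time_s: 53.05
ee_pos: [0.5679, 0.0126, 0.1281]
eef_rot: [2.718, 0.232, -2.881]
force: [-13.9, -9.3, 18.0]
grip_width: 0.0603
grip_force: 40.0
```

Run:
```python
from h import *
toring(0)
```

```text
t 53.05 q [-0.2657  0.4176  1.6275  0.5221  1.178  -2.3708] p [0.5679 0.0126 0.1281] F [-13.8936  -9.2523  17.9569] gw 0.0603 gf 40.02
 tilt 0.4796327834351685 az 77.91504783247359 y az 110.84427932610885
axis in tool [-0.0084  0.0049 -1.    ]
0 shift [ 0.002  -0.0021 -0.0027]
F tool [ 11.2562   3.7911 -21.4479] M tool [-0.2937  2.1724  0.1311]
```

carry_out:
  motion:
    - [[0,0,-0.006],0.015]
    - [[0,0,-0.006],0.035]
    - [[0,0,-0.006],0.055]
    - [[0,0,-0.006],0.075]
    - [[0,0,-0.006],0.095]
    - [[0,0,-0.006],0.115]
    - [[0,0,-0.006],0.115]

```text
time_s: 53.75
ee_pos: [0.5684, 0.0126, 0.1283]
eef_rot: [2.67, -0.093, 2.749]
force: [0.1, -3.6, 8.1]
grip_width: 0.061
grip_force: 40.0
```

Run:
```python
from h import *
toring(0)
```

```text
t 53.75 q [-0.2659  0.4179  1.6267  0.523   1.1776 -1.6456] p [0.5684 0.0126 0.1283] F [ 0.1396 -3.552   8.0525] gw 0.061 gf 40.01
 tilt 0.4802562891389929 az 77.77523555935113 y az 64.79088744012643
axis in tool [-0.004   0.0101 -0.9999]
0 shift [ 0.0026 -0.0042 -0.0019]
F tool [-0.7367  0.8322 -8.7318] M tool [ 0.3394 -0.0426  0.0852]
```

carry_out:
  motion:
    - [[0,0,-0.002],0.015]
    - [[0,0,-0.002],0.03]
    - [[0,0,-0.002],0.045]
    - [[0,0,-0.002],0.06]
    - [[0,0,-0.002],0.075]
    - [[0,0,-0.002],0.075]

```text
time_s: 54.35
ee_pos: [0.5685, 0.0134, 0.1287]
eef_rot: [2.753, -0.292, 2.317]
force: [3.4, 2.9, 4.0]
grip_width: 0.0605
grip_force: 40.0
```

Run:
```python
from h import *
toring(0)
```

```text
t 54.35 q [-0.2649  0.4176  1.6264  0.5241  1.1785 -1.1771] p [0.5685 0.0134 0.1287] F [3.3649 2.9192 3.9505] gw 0.0605 gf 40.0
 tilt 0.48148423231914866 az 77.8320629684898 y az 36.01265347787345
axis in tool [ 0.0021  0.0115 -0.9999]
0 shift [-0.0029 -0.0083 -0.0018]
F tool [ 1.0036  5.5692 -1.8514] M tool [-0.6956  0.0632 -0.5468]
```

carry_out:
  motion:
    - [[0,0,0],0.015]
    - [[0,0,0],0.03]
    - [[0,0,0],0.045]
    - [[0,0,0],0.06]
    - [[0,0,0],0.06]
  force: 55

```text
time_s: 54.85
ee_pos: [0.5681, 0.0127, 0.1283]
eef_rot: [2.887, -0.412, 1.935]
force: [0.1, -1.8, 4.3]
grip_width: 0.0604
grip_force: 55.0
```

Run:
```python
from h import *
toring(0)
```

```text
t 54.85 q [-0.2658  0.4177  1.627   0.5229  1.1787 -0.8007] p [0.5681 0.0127 0.1283] F [ 0.1228 -1.7875  4.2826] gw 0.0604 gf 55.0
 tilt 0.48048743319037723 az 77.90942843572651 y az 14.938440205883142
axis in tool [ 0.0056  0.0089 -0.9999]
0 shift [-0.0027 -0.0034 -0.0019]
F tool [ 0.1455  0.6542 -4.5937] M tool [ 0.0802 -0.1804  0.0115]
```

carry_out:
  motion:
    - [[0,0,0],0.02]
    - [[0,0,0],0.04]

```text
time_s: 55.05
ee_pos: [0.5681, 0.0125, 0.1282]
eef_rot: [3.003, -0.461, 1.662]
force: [0.4, -2.7, 3.5]
grip_width: 0.0602
grip_force: 55.0
```

Run:
```python
from h import *
toring(0)
```

```text
t 55.05 q [-0.266   0.4178  1.627   0.5226  1.1785 -0.5487] p [0.5681 0.0125 0.1282] F [ 0.3738 -2.6594  3.5065] gw 0.0602 gf 55.0
 tilt 0.48015946371639434 az 77.8950369394939 y az 1.6942984992197145
axis in tool [ 0.0073  0.0072 -0.9999]
0 shift [-0.0024 -0.0025 -0.0019]
F tool [-0.841   0.725  -4.2749] M tool [-0.0988 -0.5178 -0.0441]
```

carry_out:
  motion:
    - [[0,0,0],0.02]
    - [[0,0,0],0.04]

```text
time_s: 55.25
ee_pos: [0.5681, 0.0126, 0.1282]
eef_rot: [3.132, -0.48, 1.38]
force: [0.2, -2.5, 3.7]
grip_width: 0.0606
grip_force: 55.0
```

Run:
```python
from h import *
toring(0)
```

```text
t 55.25 q [-0.266   0.4178  1.627   0.5227  1.1784 -0.2971] p [0.5681 0.0126 0.1282] F [ 0.2322 -2.5208  3.6576] gw 0.0606 gf 55.0
 tilt 0.4802634298910031 az 77.89225104821297 y az -11.163083589073915
axis in tool [ 0.009   0.0052 -0.9999]
0 shift [-0.0031 -0.0018 -0.002 ]
F tool [-0.4668  0.7473 -4.36  ] M tool [-0.151  -0.3753 -0.0124]
```

Run:
```python
from h import *
p,R=st();ims=[]
for n,c in(("scene",S),("top",T)):
    im,d=camera(n);u,v=map(int,c.proj(jm)[0]);ims.append(cv2.resize(im[v-22:v+22,u-29:u+29],(395,298),interpolation=cv2.INTER_CUBIC))
    P,_=cloud(c,d,u-25,u+25,v-25,v+25);h=(P-jm)@jz;r=np.linalg.norm((P-jm)-np.outer(h,jz),axis=1)
    k=(r>.017)&(r<.029)&(h>-.01)&(h<.02);print(n,k.sum(),np.histogram(h[k],np.arange(-.01,.021,.002))[0],np.median(h[k]))
    k=(r<.013)&(h>-.01)&(h<.025);print(" in",k.sum(),np.histogram(h[k],np.arange(-.01,.025,.002))[0])
cv2.imwrite("pics/c6.png",np.hstack(ims))
```

```text
t 55.25 q [-0.266   0.4178  1.627   0.5227  1.1784 -0.2971] p [0.5681 0.0126 0.1282] F [ 0.2322 -2.5208  3.6576] gw 0.0606 gf 55.0
 tilt 0.4802634298910031 az 77.89225104821297 y az -11.163083589073915
scene 217 [ 0  1  0  0 14 90 95 15  1  1  0  0  0  0  0] 0.002054650545611426
 in 75 [ 0  0  6 23 14  2  4  1  3  3 10  7  2  0  0  0  0]
top 213 [  2   3   1   5  35 104  58   5   0   0   0   0   0   0   0] 0.0010430620410624496
 in 60 [ 0  2 13 32  8  3  0  1  1  0  0  0  0  0  0  0  0]
```

View pics/c6.png

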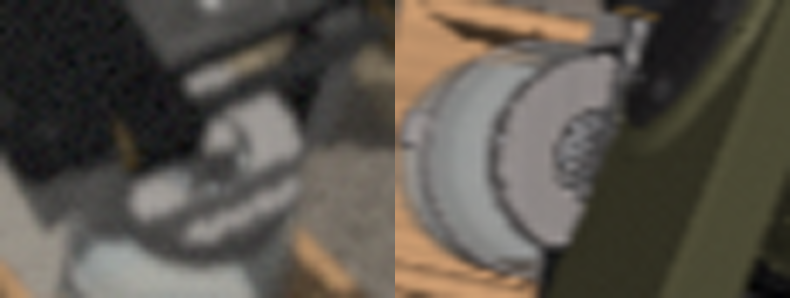

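```bash
cat >> h.py <<'E'
def lugang():
    m=jm-.002*jz; az=-1.771; hh=np.array([-np.sin(az),np.cos(az),0]);x0=np.cross(hh,jz)
    o=m-.01325*jz
    for n,c in(("scene",S),("top",T)):
        camera(n)
        for r in finder.pinpoint(n,"ring_lug")[:3]:
            ra=c.ray(r["location"])[0];t=((o-c.o)@jz)/(ra@jz);q=c.o+ra*t-o
            print(n,r,"r",np.linalg.norm(q),"ang in jar frame (spin 50)",np.degrees(np.arctan2(q@hh,q@x0))-50)
E
python3 -c "
from h import *
lugang();st()"
```

```text
scene {'location': [195.1, 151.5], 'conf': 0.82} r 0.02337971707878003 ang in jar frame (spin 50) -23.852260679565873
top {'location': [180.4, 193.2], 'conf': 0.84} r 0.02975063125987977 ang in jar frame (spin 50) -47.10632638838214
t 55.55 q [-0.266   0.4178  1.6271  0.5227  1.1787 -0.3015] p [0.5679 0.0126 0.1282] F [-0.3324 -2.7104  5.643 ] gw 0.0604 gf 55.0
 tilt 0.48029120978308804 az 77.93625817956638 y az -10.928462158454291
```

carry_out:
  motion:
    - [[0,0,0],0.022]

```text
time_s: 55.65
ee_pos: [0.568, 0.0127, 0.1282]
eef_rot: [-3.081, -0.477, 1.229]
force: [0.6, -3.3, 5.6]
grip_width: 0.0605
grip_force: 55.0
```

```bash
python3 -c "
from h import *
toring(0)"
```

```text
t 55.65 q [-0.2659  0.4178  1.6271  0.5228  1.1786 -0.1623] p [0.568  0.0127 0.1282] F [ 0.6311 -3.3418  5.6191] gw 0.0605 gf 54.99
 tilt 0.4803792041022738 az 77.91932963009091 y az -18.007508937517397
axis in tool [ 0.0097  0.0037 -0.9999]
0 shift [-0.0037 -0.0009 -0.0021]
F tool [-0.0298  1.329  -6.4322] M tool [-0.2006 -0.2606 -0.0119]
```

carry_out:
  motion:
    - [[0,0,0],0.022]
    - [[0,0,0],0.044]
    - [[0,0,0],0.066]
    - [[0,0,0],0.088]
    - [[0,0,0],0.11]
    - [[0,0,0],0.12]
    - [[0,0,0],0.12]
  force: 40

```text
time_s: 56.35
ee_pos: [0.5681, 0.0127, 0.1283]
eef_rot: [-2.762, -0.302, 0.429]
force: [-0.0, -2.8, 5.9]
grip_width: 0.0605
grip_force: 40.0
```

```bash
python3 -c "
from h import *
toring(0)"
```

```text
t 56.35 q [-0.2658  0.4177  1.6269  0.5229  1.1786  0.5937] p [0.5681 0.0127 0.1283] F [-0.0143 -2.8265  5.9263] gw 0.0605 gf 40.0
 tilt 0.4804478827320561 az 77.89152691683027 y az -58.65199245588922
axis in tool [ 0.0098 -0.0038 -0.9999]
0 shift [-0.0039  0.0019 -0.0017]
F tool [ 0.627   0.1538 -6.534 ] M tool [-0.264  -0.232   0.1284]
```

carry_out:
  motion:
    - [[0,0,0],0.016]
    - [[0,0,0],0.016]

```text
time_s: 56.55
ee_pos: [0.5681, 0.0127, 0.1283]
eef_rot: [-2.735, -0.263, 0.331]
force: [-0.3, -3.3, 5.8]
grip_width: 0.0607
grip_force: 40.0
```

```bash
python3 -c "
from h import *
toring(0)"
```

```text
t 56.55 q [-0.2659  0.4177  1.6269  0.5229  1.1786  0.6952] p [0.5681 0.0127 0.1283] F [-0.3382 -3.2702  5.8136] gw 0.0607 gf 40.0
 tilt 0.4804198282701202 az 77.89427828727544 y az -64.62078388996115
axis in tool [ 0.0094 -0.0048 -0.9999]
0 shift [-0.0037  0.0022 -0.0017]
F tool [ 0.1746  0.3748 -6.666 ] M tool [-0.3021 -0.2267  0.0575]
```

```bash
python3 -c "
from h import *
lugang()"
```

```text
scene {'location': [180.0, 156.1], 'conf': 0.76} r 0.02866157219810437 ang in jar frame (spin 50) -105.08409785779435
```

carry_out:
  motion:
    - [[0,0,0],0.02]
    - [[0,0,0],0.02]

```text
time_s: 56.95
ee_pos: [0.5684, 0.013, 0.1285]
eef_rot: [-2.707, -0.212, 0.214]
force: [2.7, 0.4, 5.8]
grip_width: 0.0604
grip_force: 40.0
```

```bash
python3 -c "
from h import *
toring(0)"
```

```text
t 56.95 q [-0.2654  0.4177  1.6266  0.5236  1.1782  0.8205] p [0.5684 0.013  0.1285] F [2.746  0.4344 5.8087] gw 0.0604 gf 40.0
 tilt 0.4808982130157275 az 77.82272124212255 y az -72.16573256446989
axis in tool [ 0.0094 -0.0061 -0.9999]
0 shift [-0.0052  0.004  -0.0018]
F tool [ 3.938  -2.002  -4.6855] M tool [-0.1053  0.5632  0.0185]
```

carry_out:
  motion:
    - [[0,0,0],0.007]
    - [[0,0,0],0.012]
    - [[0,0,0],0.012]

```text
time_s: 57.25
ee_pos: [0.5684, 0.0135, 0.1289]
eef_rot: [-2.693, -0.182, 0.149]
force: [3.4, 3.9, 8.1]
grip_width: 0.0603
grip_force: 40.0
```

```bash
python3 -c "
from h import *
toring(0)"
```

```text
t 57.25 q [-0.2648  0.4174  1.6264  0.5243  1.179   0.8916] p [0.5684 0.0135 0.1289] F [3.4126 3.8592 8.0781] gw 0.0603 gf 40.0
 tilt 0.4817507504646558 az 77.86195809935855 y az -76.5017654355998
axis in tool [ 0.009  -0.0077 -0.9999]
0 shift [-0.0058  0.0075 -0.0014]
F tool [ 5.3456 -6.1182 -5.0781] M tool [ 1.0062  0.7205 -0.3794]
```

carry_out:
  motion:
    - [[0,0,0],0]
    - [[0,0,0],0]
    - [[0,0,0],0]
    - [[0,0,0],0]
  hand: -1

```text
time_s: 57.65
ee_pos: [0.5676, 0.0127, 0.1277]
eef_rot: [-2.693, -0.178, 0.145]
force: [-0.1, 0.1, -0.5]
grip_width: 0.0891
grip_force: 0.0
```

carry_out:
  motion:
    - [[0,0,-0.1],0]
    - [[0,0,-0.3],0]
    - [[0,0,-0.55],0]
    - [[0,0,-0.8],0]
    - [[0,0,-1],0]

```text
time_s: 58.15
ee_pos: [0.5482, -0.0788, 0.3079]
eef_rot: [-2.694, -0.18, 0.144]
force: [0.9, 0.7, -1.0]
grip_width: 0.0938
grip_force: 0.0
```

```bash
python3 -c "
from h import *
lugang();st()
m=jm
for n,c in(('scene',S),('top',T)):
    im,d=camera(n);u,v=map(int,c.proj(jm)[0])
    P,_=cloud(c,d,u-25,u+25,v-25,v+25);h=(P-jm)@jz;w=(P-jm)-np.outer(h,jz);r=np.linalg.norm(w,axis=1)
    k=(r>.017)&(r<.029)&(h>-.008)&(h<.01);Q=P[k];cc=Q.mean(0);n_=np.linalg.svd(Q-cc)[2][2];n_*=np.sign(n_[2]);print(n,k.sum(),np.median(h[k]),'angle',np.degrees(np.arccos(n_@jz)))
"
```

```text
scene {'location': [179.2, 151.7], 'conf': 0.59} r 0.021058000601230233 ang in jar frame (spin 50) -121.03111018383487
scene {'location': [183.7, 142.5], 'conf': 0.19} r 0.00781706966073006 ang in jar frame (spin 50) -225.18873420816695
top {'location': [170.7, 204.4], 'conf': 0.81} r 0.029196882605763703 ang in jar frame (spin 50) -109.26360618707558
t 58.35 q [-0.4314  0.2788  1.3884  0.4677  1.586   0.9358] p [ 0.5486 -0.0779  0.3052] F [-0.4824  0.0081 -0.4559] gw 0.0942 gf 0.0
 tilt 0.4802315030030936 az 77.91477100213646 y az -76.89874097241017
scene 372 0.002157092910846349 angle 1.6075131401903138
top 199 0.001234766490384392 angle 1.319025668516677
```

```bash
python3 -c "
from station import ctrl
print(ctrl.hand_in())"
```

```text
the job is handed in; nothing more can be done
None
```

I placed the disk on its ledge and screwed the ring clockwise until it met resistance at what I take to be a stop, then let go and handed the job in; no verdict came back. One doubt remains: the ring met resistance about 120° earlier and then seems to have turned past it, so I judged the final stop from the twisting resistance and the networks' lug angle (-109° and -121° against an expected -111°).

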